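# Key a jar of asparagus onto the labeller's turntable

### The arm

A 6-joint arm with a two-finger parallel gripper is mounted at the origin on the work surface. World frame = base frame: x ahead of the robot, y to its left, z up, the work surface at z = 0. Lengths are in m, angles in rad, forces in N, time in s.
With the tool pointing down it reaches from about 0.15 to 0.775 m from the base axis. Payload 6.1 kg.
Tool frame: the origin (TCP) lies at the very end of the fingers, on their centre line; the grasp point (between the pads) lies 19 mm behind it (grasp_offset is the distance from the TCP to the grasp point, in m); y points along the fingers, z is the direction in which the jaws open and shut, and the axes are right-handed (so a half turn about y gives the same grasp; the last joint's range is limited). The gripper opens to 85 mm and grips with 20 to 120 N. Pads are 22 mm wide; open, the fingers measure 114 mm over their backs; the gripper's body (76 mm by 85 mm) begins 54 mm behind the grasp point. The pads swing forward as they close: fully open they stand 13 mm farther back than shut.
Start: joints at [-1.146, 0.126, -0.04, 1.405, 0, 1.571], TCP at [0.216, -0.478, 0.231] pointing down, gripper open.
Joint ranges: [-2.72, 2.72], [-0.95, 1.95], [-1.27, 1.35], [-1.78, 2.02], [-1.46, 1.47], [-3.14, 3.14]. Speed limits (rad/s): [2.39, 2.39, 3.01, 3.14, 3.14, 3.14].

### API

Orientations are given as [roll, pitch, yaw] about the fixed x, y, z axes, in that order (R = Rz(yaw) Ry(pitch) Rx(roll)).
In Python, from rig import observe, get_image, camera_params, close_job, silhouettes, mark_of, grasp_offset gives the robot as it stands.
- The arm moves only by the shell command python3 -m pendant 'ROWS' [FORCE]. ROWS is JSON, a list of rows, each an object of numbers: "dx", "dy", "dz": the shift along the world's x, y, z normalised to -1 to 1, where 1 is 60 mm; "ax", "ay", "az": the turn, a rotation vector about the world's x, y, z normalised to -1 to 1, where 1 is 4 degrees; "jaw": the closure, from -1 (fully open) to 1 (shut), so that 0 is half open. A call has exactly 8 rows; each row shifts and turns the commanded pose from where the row before left it; what a row does not reach is not made up. A row lasts 1/8 s, in which the tool goes at most 62.5 mm and 10.7 degrees, less where a joint would pass 70% of its speed; a pose out of reach is approached as far as the arm can. A call with a number of a shift or a turn outside -1 to 1 is refused whole. A call with a gripper value outside its range is refused whole. The fingers move at their own pace and stop on an object; FORCE is the grip in N (left out, the last holds). Time passes only in rows, so rows that do not move let the fingers close, or fill a call up. It gives the time, the measured TCP pose, the force and the opening at its end, in the units of the state.
- observe(): the state, without advancing time (a new reading comes with each control period).
- get_image(name): name is "side" or "top"; returns the picture (400x640x3 uint8, red, green, blue); there is no depth.
- camera_params(name): a dict with "mtx" (3x3 intrinsics, pixels), "D" ([k1, k2, p1, p2, k3] as OpenCV has them; the pictures are not rectified), "T" (4x4, takes a point from camera to world coordinates). Camera axes: x right, y down, z forward; pixel columns grow to the right and rows downward; lengths in m; the calibration is good to about 2 mm. A picture is of the moment at which its call begins. camera_params takes no time and is no camera call.
- close_job(): hands the job in, once; it reports no verdict.
Trained networks look in the newest picture that a camera, given by its name, has taken for a name from the list of things; names that differ only in an ending like _2 or _b are one class to them, and where a whole thing is asked for, a point or a joint stands for the part that bears it (a point fixed in the world has none). Each returns a list of dicts, best first, with "confidence" (0 to 1); they miss things now and then, are a little off and sometimes report something else, mostly with a low value. They report only what shows in the picture. A call takes as long as a camera call.
- silhouettes(camera, query): "region" (400x640 bool, what is visible of it) and "point" ([row, column] in pixels, amid what is visible of it).
- mark_of(camera, query): "point" ([row, column] in pixels: a listed point, or the origin of a listed thing).
The state is a dict: "time": time; "joint_pos": joint angles; "joint_vel": joint speeds; "joint_efforts": joint torques, N m; "ee_pos": TCP position; "eef_rot": TCP orientation; "wrist_force": force on the tool from outside, world axes, zero at the start; "ft_torque": the same for the moment, N m; "opening": finger opening in m.
Only numpy, scipy, OpenCV 4.12 (cv2) and the standard library are available. Lean on these libraries where they do the work, as an engineer would, in place of code of your own. Each camera call takes 0.05 s, during which the arm holds its last target.

### The job

Set the jar of asparagus upright in the labeller's turntable cup and turn it, pressing gently, until the notch in its foot drops over the key and the jar stands fully home; let go of it. Then swing the roller arm round until its rubber roller rests gently against the jar, let go, and leave the tin, the spare roll and the lid tray where they stand.

Things in the scene. Friction and masses are not known exactly. Their poses are not given: they have to be found in the camera images.
- jar_center (a point): sealed glass jar of white asparagus, about 360 g, standing upright on the counter, clear all round. Body 60 mm in diameter, 110 mm tall, black lid 58 mm across (top 14 mm). This point: on its axis, half-way up (55 mm above the underside). z up the jar; x towards the one notch in its foot. The side label and the paper seal strip from the lid's middle over its edge are centred on that side
- jar_notch (a point): outer end of the notch in the jar's foot, level with the underside, 29 mm from the jar's axis (jar's x). The foot is the lowest 6.5 mm of the jar, 58 mm in diameter. The notch is radial, 11.5 mm wide and 6.5 mm high, open underneath and outside, from 16 mm off the axis outwards
- labeller: bench labelling machine: grey housing 264 x 304 mm, steel deck 72 mm above the counter. Origin: centre of its underside; front (control panel) faces its -x, z up. On the deck: turntable cup, roller arm, a lying roll of labels (124 mm across, top 143 mm above the counter) at its +x +y side, two guide rollers and a thin peel plate (tops 132 mm above the counter, 65 mm or more from the cup's axis)
- nest (a point): centre of the floor of the aluminium turntable cup, 90 mm above the counter; axes those of the labeller, NOT of the key. Cup 62.6 mm inside, its rim 13.5 mm high and flared to 70 mm at the top. On the floor a round-topped steel key, 8 mm wide, 5 mm high, lies radially from 18 mm off the axis outwards. Its angle is not told: towards the labeller's front (-x) give or take up to 52 deg (0.9 rad)
- cup_rim (a point): on the cup's axis, level with the top of its rim (103.5 mm above the counter). The jar goes down to the floor only with its notch over the key (4 deg play either way), else it stands up to 5 mm high or leans. The turntable is braked (0.5 N m turns it) and sprung: firm up to about 5.5 N, then it sinks about 1 mm per 1.2 N, 8 mm at most, and comes back
- roller_pivot (a point): on the vertical pivot axis of the roller arm, at the height of the arm (172 mm above the counter)
- swing_handle (a point): centre of the upright black handle on the roller arm: a round post 14 mm in diameter, 50 mm tall, from the arm (176 mm above the counter) to 226 mm, 87 mm from the pivot axis; clear all round while the arm is swung away
- roller (a point): on the axis of the rubber roller that hangs below the free end of the roller arm, half-way up it: 20 mm in diameter, 40 mm tall, 126 mm above the counter, 87 mm from the pivot axis. Lightly sprung in the arm: it yields up to 8 mm away from the jar at 0.25 N per mm after 0.3 N. When the roller touches a jar that stands home, this point is 40 mm from the jar's axis
- roller_arm (a joint): angle of the roller arm about its vertical pivot, rad: 0 = fully swung away, grows counter-clockwise seen from above, towards the jar; the roller meets a jar in the cup at about 1.05, end stop at 1.15. Slight friction (0.1 N m, about 1.2 N at the handle) holds it where it is left
- tin: golden square tin, 85 x 85 x 110 mm, a bystander. Origin at the centre of its underside
- spare_roll: spare roll of labels lying flat, 90 mm in diameter, 45 mm tall, a bystander. Origin at the centre of its underside
- lid_tray: blue tray of loose lids, 160 x 110 x 45 mm, a bystander. Origin at the centre of its underside

How it is judged:
On the way:
1. the jar stands fully home in the cup, upright, its notch over the key, and is let go (z of jar_center in the frame of nest between 0.052 and 0.0565 m and horizontal distance between jar_center and nest below 0.004 m and angle between jar_center's own z axis and vertical below 0.035 rad and contact force between the fingers and jar below 0.1 N), for 0.2 s.
At the end, for the whole second after the job is handed in: The jar stands released and at rest in the turntable cup, upright within 2 degrees, its underside within 1.5 mm of the cup's floor (so its notch is over the key) and its axis within 4 mm of the cup's; the roller is against the jar, with no more than 4 mm of gap (axes less than 44 mm apart) (z of jar_center in the frame of nest between 0.052 and 0.0565 m and horizontal distance between jar_center and nest below 0.004 m and angle between jar_center's own z axis and vertical below 0.035 rad and horizontal distance between jar_center and roller below 0.044 m and linear speed of jar below 0.02 m/s); the robot touches nothing.
It fails at once if the jar pressed, turned or knocked hard against the labeller: their contact forces add up to more than 40 N (contact force between jar and labeller above 40 N).
It fails at once if the jar tipped over (angle between jar_center's own z axis and vertical above 0.7 rad).
It fails at once if a bystander pushed more than 20 mm (distance of any of tin, spare_roll, lid_tray from where it was at the start of the episode above 0.02 m).
It also fails if it takes over 70 s, if anything falls off the work surface, if the arm or the gripper's body presses on something with over 40 N, if the wrist force passes 120 N, or if a joint passes its speed limit or range.

## Working session

There is one attempt and no reset: what is moved stays moved. The work goes in short steps, Python scripts to look and compute and a shell command to move; the robot and the scene stay as the last step left them, time stands still between calls to the robot, and variables do not carry over. Pictures are saved under pics/ and viewed, and the job is handed in when it is done.

```bash
ls; mkdir -p pics
cat > h.py <<'E'
import numpy as np, cv2
from rig import *
def save(cam,name):
    im=get_image(cam); cv2.imwrite('pics/'+name,im[:,:,::-1]); return im
def ray(cam,rc):
    p=camera_params(cam); K=np.array(p['mtx'],float);D=np.array(p['D'],float);T=np.array(p['T'],float)
    u=cv2.undistortPoints(np.array([[[rc[1],rc[0]]]],float),K,D)[0,0]
    return T[:3,3],T[:3,:3]@np.array([u[0],u[1],1.])
def atz(cam,rc,z):
    o,d=ray(cam,rc); return o+d*(z-o[2])/d[2]
def proj(cam,P):
    p=camera_params(cam); K=np.array(p['mtx'],float);D=np.array(p['D'],float);T=np.linalg.inv(np.array(p['T'],float))
    r,_=cv2.Rodrigues(T[:3,:3]); x,_=cv2.projectPoints(np.array(P,float).reshape(-1,3),r,T[:3,3],K,D); return x[:,0,::-1]
def tri(c1,p1,c2,p2):
    o1,d1=ray(c1,p1);o2,d2=ray(c2,p2); A=np.stack([d1,-d2],1); s=np.linalg.lstsq(A,o2-o1,rcond=None)[0]
    a=o1+d1*s[0];b=o2+d2*s[1]; return (a+b)/2,np.linalg.norm(a-b)
E
python3 - <<'E'
from h import *
s=save('side','s0.png');t=save('top','t0.png')
print(observe(),grasp_offset)
for c in('side','top'):
    print(c,camera_params(c)['T'])
zs=dict(jar_center=.055,jar_notch=0,nest=.09,cup_rim=.1035,roller_pivot=.172,swing_handle=.201,roller=.126,labeller=0,tin=0,spare_roll=0,lid_tray=0)
for q,z in zs.items():
    for c in('side','top'):
        for r in mark_of(c,q)[:2]:
            print(q,c,np.round(r['point'],1),round(r['confidence'],2),np.round(atz(c,r['point'],z),4))
E
```

```text
pics
{'time': 0.1, 'joint_pos': array([-1.14602506e+00,  1.26336164e-01, -4.05318750e-02,  1.40544381e+00,
       -1.22295135e-05,  1.57077387e+00]), 'joint_vel': array([ 0.00137017,  0.00064615,  0.00254873,  0.00042951, -0.00138391,
       -0.00024899]), 'joint_efforts': array([-8.85979171e-04, -4.36901844e+01,  3.53606701e+01,  1.35654520e-02,
       -1.52200931e-05, -1.85666983e-05]), 'ee_pos': array([ 0.21619172, -0.47798376,  0.23058634]), 'eef_rot': array([-1.57231185e+00, -1.21954657e-05, -2.71679891e+00]), 'wrist_force': array([ 1.07875159,  0.33797876, -0.64176039]), 'ft_torque': array([ 0.02762098,  0.06130937, -0.00256255]), 'opening': 0.08529922735214997} 0.0187
side [[-0.92270729 -0.24931404  0.29403022  0.21178186]
 [-0.38482086  0.55038868 -0.74093536  1.05311869]
 [ 0.02289468 -0.79681542 -0.60378889  0.92351952]
 [ 0.          0.          0.          1.        ]]
top [[-8.37846045e-04 -9.86033165e-01  1.66546978e-01  4.05100254e-01]
 [-9.99897875e-01 -1.55000730e-03 -1.42069170e-02  9.55808682e-02]
 [ 1.42666403e-02 -1.66541873e-01 -9.85931168e-01  1.16645988e+00]
 
[... 908 characters left out ...]
67 [0.6607 0.1289 0.201 ]
swing_handle side [230.7 342.6] 0.62 [0.4712 0.2375 0.201 ]
swing_handle top [164.7 298.4] 0.75 [0.6608 0.1315 0.201 ]
roller side [216.2 298.1] 0.46 [0.6326 0.1452 0.126 ]
roller top [180.5 292.1] 0.59 [0.6359 0.1512 0.126 ]
labeller side [265.2 324.8] 0.9 [0.5371 0.1732 0.    ]
labeller top [223.7 282.6] 0.58 [0.5302 0.1853 0.    ]
tin side [165.4 343.4] 0.77 [ 0.672  -0.3464  0.    ]
tin top [179.1 455.9] 0.73 [ 0.6698 -0.3513  0.    ]
spare_roll side [187.4 290.6] 0.58 [ 0.7903 -0.134  -0.    ]
spare_roll top [156.5 406.7] 0.79 [ 0.7417 -0.1999  0.    ]
lid_tray side [374.3 259.1] 0.96 [0.5421 0.5517 0.    ]
lid_tray top [221.1 160.4] 0.93 [0.5375 0.5553 0.    ]
```

Run:
```python
import cv2
a=cv2.imread('pics/t0.png');b=cv2.imread('pics/s0.png')
cv2.imwrite('pics/t0a.png',cv2.resize(a[120:280,220:380],(600,600),interpolation=cv2.INTER_CUBIC))
cv2.imwrite('pics/s0a.png',cv2.resize(b[130:290,250:450],(750,600),interpolation=cv2.INTER_CUBIC))
cv2.imwrite('pics/t0j.png',cv2.resize(a[195:265,420:490],(560,560),interpolation=cv2.INTER_CUBIC))
```

```text
(no output)
```

View pics/t0.png

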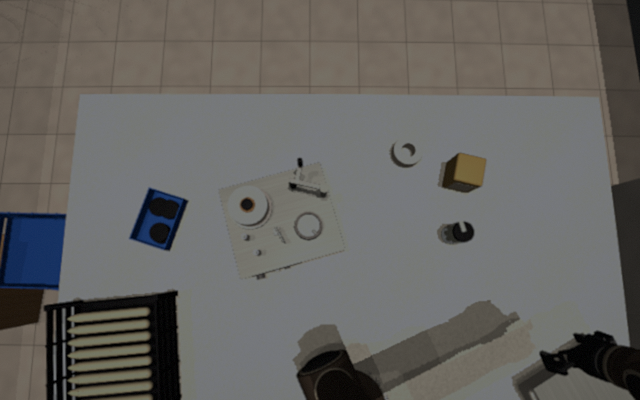

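View pics/t0a.png

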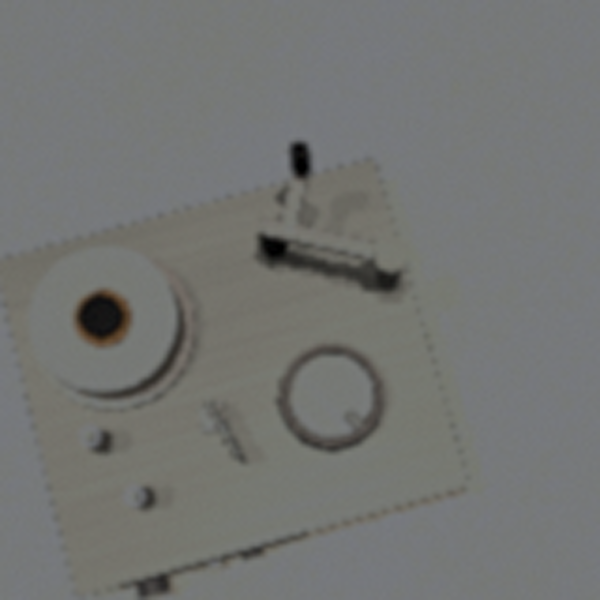

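View pics/s0a.png

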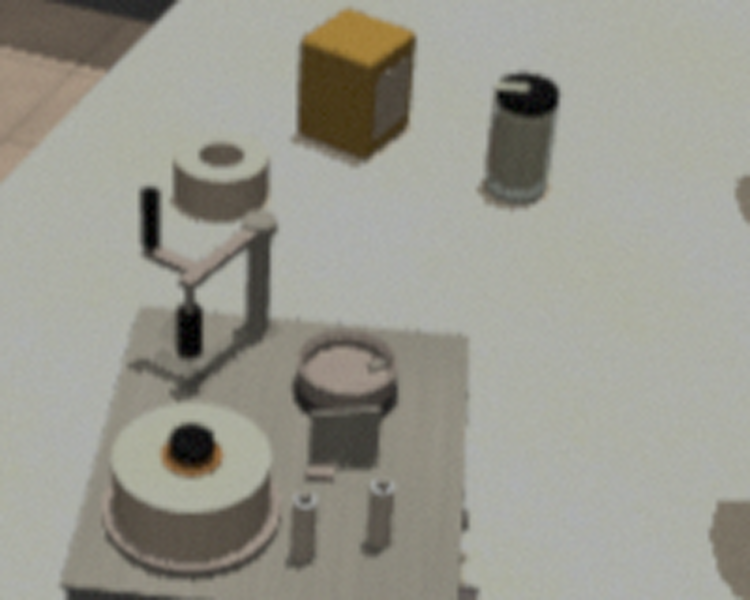

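View pics/t0j.png

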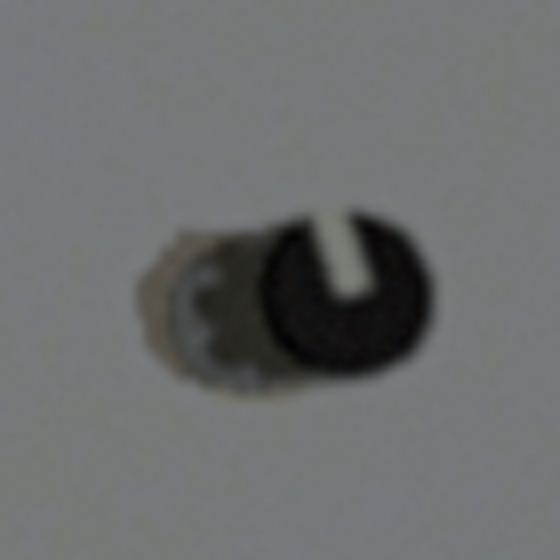

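Run:
```python
import cv2,numpy as np
a=cv2.imread('pics/t0.png');b=cv2.imread('pics/s0.png')
def en(x,n,f):
    x=cv2.resize(x,None,fx=f,fy=f,interpolation=cv2.INTER_CUBIC).astype(float)
    lo,hi=np.percentile(x,1),np.percentile(x,99.5); cv2.imwrite(n,np.clip((x-lo)/(hi-lo)*255,0,255).astype('uint8'))
en(a[206:246,288:328],'pics/t0k.png',14)
en(b[208:248,320:360],'pics/s0k.png',14)
```

```text
(no output)
```

View pics/t0k.png

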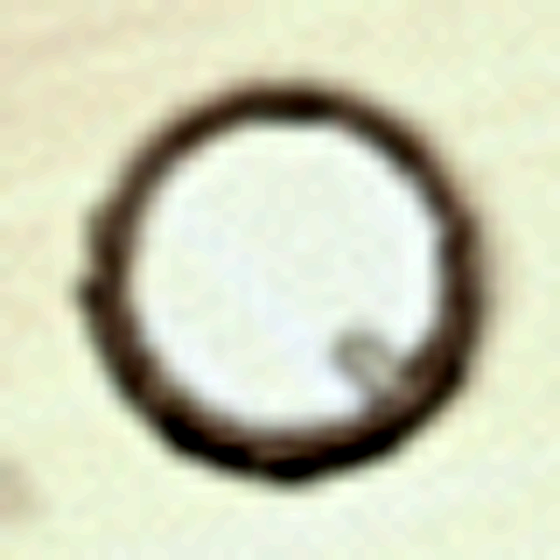

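View pics/s0k.png

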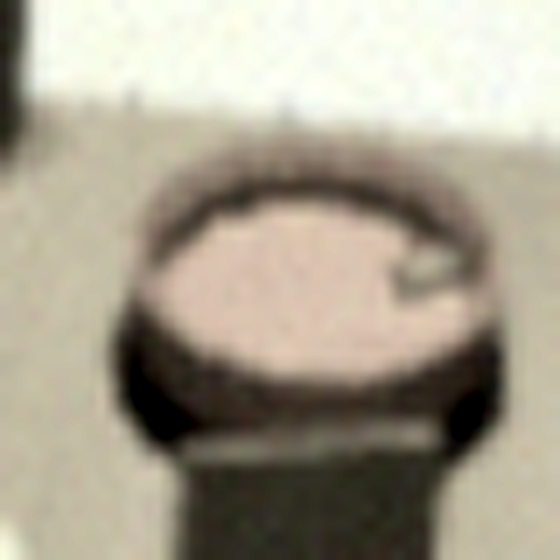

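Run:
```python
from h import *
t=lambda x,y:(206+(y+.5)/14-.5,288+(x+.5)/14-.5)
s=lambda x,y:(208+(y+.5)/14-.5,320+(x+.5)/14-.5)
print('top floor',atz('top',t(286,276),.09),'rim',atz('top',t(287,282),.1035))
print('side floor',atz('side',s(318,288),.09))
k=[atz('top',t(*p),.0945) for p in((348,352),(395,388))]; print(k)
k2=[atz('side',s(*p),.0945) for p in((398,272),(465,262))]; print(k2)
c=atz('top',t(286,276),.09)
for q in k+k2: print(np.degrees(np.arctan2(q[1]-c[1],q[0]-c[0])),np.hypot(*(q-c)[:2]))
# draw
im=cv2.imread('pics/t0.png');sm=cv2.imread('pics/s0.png')
c=np.array([.5135,.1055,.09]);th=np.radians(-137)
def en(x,f):
    x=cv2.resize(x,None,fx=f,fy=f,interpolation=cv2.INTER_CUBIC).astype(float)
    lo,hi=np.percentile(x,1),np.percentile(x,99.5); return np.clip((x-lo)/(hi-lo)*255,0,255).astype('uint8')
for cam,I,r0,c0 in(('top',im,206,288),('side',sm,208,320)):
    o=en(I[r0:r0+40,c0:c0+40],14)
    def dl(P,col):
        q=proj(cam,P); q=np.stack([(q[:,1]-c0+.5)*14-.5,(q[:,0]-r0+.5)*14-.5],1)
        cv2.polylines(o,[np.round(q).astype(int).reshape(-1,1,2)],False,col,1)
    a=np.linspace(0,2*np.pi,60)
    ring=lambda r,z:np.stack([c[0]+r*np.cos(a),c[1]+r*np.sin(a),0*a+z],1)
    dl(ring(.0313,.09),(0,0,255));dl(ring(.035,.1035),(255,0,0))
    u=np.array([np.cos(th),np.sin(th),0]);v=np.array([-u[1],u[0],0])
    for z in(.09,.094):
        dl([c*[1,1,0]+[0,0,z]+u*r+v*w for r,w in((.031,.004),(.018,.004),(.018,-.004),(.031,-.004))],(0,160,0))
    cv2.imwrite(f'pics/{cam}_ov.png',o)
# jar
for lp in((347,295),):
    print('lid top',atz('top',(195+(lp[1]+.5)/8-.5,420+(lp[0]+.5)/8-.5),.11))
print(atz('top',(195+(215+.5)/8-.5,420+(333+.5)/8-.5),.11))
for cam in('top','side'):
    r=silhouettes(cam,'jar_center')[0]; m=r['region'];print(r['confidence'],m.sum(),np.argwhere(m).min(0),np.argwhere(m).max(0))
```

```text
top floor [0.51629375 0.10761047 0.09      ] rim [0.51371488 0.107259   0.1035    ]
side floor [0.51586074 0.10199534 0.09      ]
[array([0.50073576, 0.09523647, 0.0945    ]), array([0.49360946, 0.08592938, 0.0945    ])]
[array([0.50125735, 0.09583305, 0.0945    ]), array([0.48997684, 0.08732311, 0.0945    ])]
-141.50313020399273 0.01987880625517912
-136.295373814472 0.03137908090354704
-141.92978581139522 0.01909976218873666
-142.37184438118325 0.03322885718960735
lid top [ 0.49708199 -0.31987384  0.11      ]
[ 0.52480661 -0.31668793  0.11      ]
0.65 652 [220 441] [244 474]
0.89 574 [150 380] [184 398]
```

```bash
cd pics; python3 -c "
import cv2,numpy as np
cv2.imwrite('ov.png',cv2.resize(np.hstack([cv2.imread('top_ov.png'),cv2.imread('side_ov.png')]),(800,400)))"
```

```text
(no output)
```

View pics/ov.png

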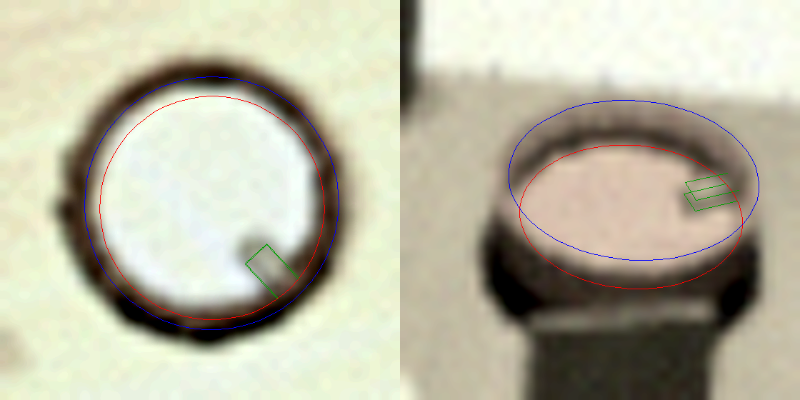

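Run:
```python
from h import *
from scipy.optimize import least_squares
t=cv2.imread('pics/t0.png');s=cv2.imread('pics/s0.png')
# dark lid masks
mt=(t.max(2)<45); mt[:,:430]=0; mt[:,485:]=0; mt[:210]=0; mt[265:]=0
ms=(s.max(2)<60); ms[:,:375]=0; ms[:,405:]=0; ms[:145]=0; ms[175:]=0
for m,c in((mt,'top'),(ms,'side')):
    p=np.argwhere(m);print(c,len(p),p.min(0),p.max(0),p.mean(0))
    q=cv2.convexHull(p[:,::-1].astype(np.int32)).reshape(-1,2)
    # project model lid (two discs) bounding box fit
    a=np.linspace(0,2*np.pi,90)
    def hullmask(x,y):
        P=np.concatenate([np.stack([x+.029*np.cos(a),y+.029*np.sin(a),0*a+z],1) for z in(.096,.11)])
        r=proj(c,P)[:,::-1]; im=np.zeros((1600,2560),np.uint8)
        cv2.fillConvexPoly(im,cv2.convexHull(np.round(r*4+1.5).astype(np.int32)),1)
        return cv2.resize(im.astype(np.float32),(640,400),interpolation=cv2.INTER_AREA)
    tgt=np.zeros((400,640),np.uint8);cv2.fillConvexPoly(tgt,q,1)
    best=min(((np.abs(hullmask(x,y)-tgt).sum(),x,y) for x in np.arange(.488,.508,.001) for y in np.arange(-.335,-.312,.001)))
    print(best, hullmask(*best[1:]).sum(), tgt.sum())
cv2.imwrite('pics/s0j.png',cv2.resize(s[143:193,365:415],(600,600),interpolation=cv2.INTER_CUBIC))
```

```text
top 374 [222 445] [241 473] [232.77807487 459.14973262]
(np.float32(110.5), np.float64(0.498), np.float64(-0.317)) 389.5 467
side 116 [150 383] [160 398] [155.73275862 391.05172414]
(np.float32(36.5625), np.float64(0.496), np.float64(-0.323)) 178.5625 142
```

View pics/s0j.png

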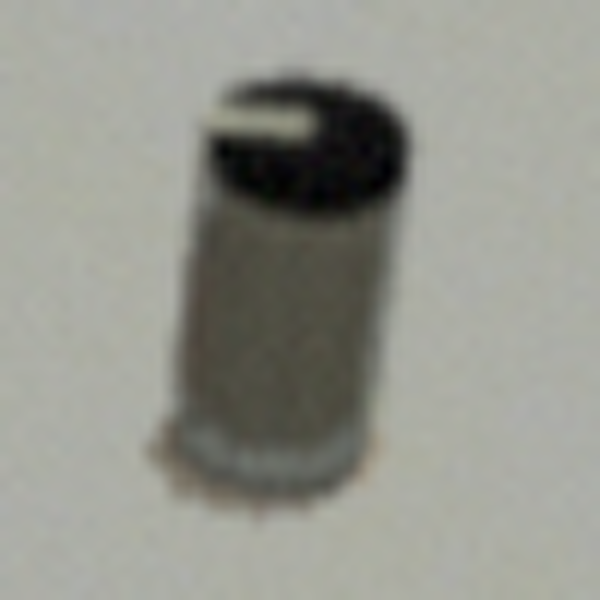

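Run:
```python
from h import *
a=atz('side',(143+128.5/12-.5,365+316/12-.5),.11);b=atz('side',(143+119/12-.5,365+208/12-.5),.11)
print(a,b,np.degrees(np.arctan2((b-a)[1],(b-a)[0])),np.hypot(*(b-a)[:2]))
T=lambda x,y:atz('top',(195+(y+.5)/8-.5,420+(x+.5)/8-.5),.11)
a=T(352,297);b=T(330,212)
print(a,b,np.degrees(np.arctan2((b-a)[1],(b-a)[0])),np.hypot(*(b-a)[:2]))
s=silhouettes('side','jar_center')
print(tri('side',(155.,391),'top',(231.9,463.4)))
```

```text
[ 0.49476964 -0.32289493  0.11      ] [ 0.52478021 -0.31486936  0.11      ] 14.971963545934898 0.0310651633712482
[ 0.49638937 -0.32157898  0.11      ] [ 0.52585101 -0.31569957  0.11      ] 11.285777047118287 0.030042564698247738
(array([ 0.49510657, -0.324494  ,  0.1020558 ]), np.float64(0.002811426030203481))
```

```bash
python3 -m pendant '[{"dx":0.78,"dy":0.435,"jaw":-1},{"dx":0.78,"dy":0.435,"jaw":-1},{"dx":0.78,"dy":0.435,"jaw":-1},{"dx":0.78,"dy":0.435,"jaw":-1},{"dx":0.78,"dy":0.435,"jaw":-1},{"dx":0.78,"dy":0.435,"jaw":-1},{"dz":-0.3,"jaw":-1},{"dz":-0.3,"jaw":-1}]' 40; python3 -c "
from h import *
print(observe()['joint_pos']); s=save('side','s1.png');t=save('top','t1.png')
x=np.hstack([s[90:220,330:460],t[170:300,400:530]]);cv2.imwrite('pics/a1.png',cv2.resize(x,(800,400),interpolation=3)[:,:,::-1])"
```

```text
[-1.14599927e+00  1.25825672e-01 -3.96080183e-02  1.40539126e+00
 -1.33624084e-05  1.57079378e+00]schema error: expected keys dx, dy, dz, ax, ay, az, jaw
```

View pics/a1.png

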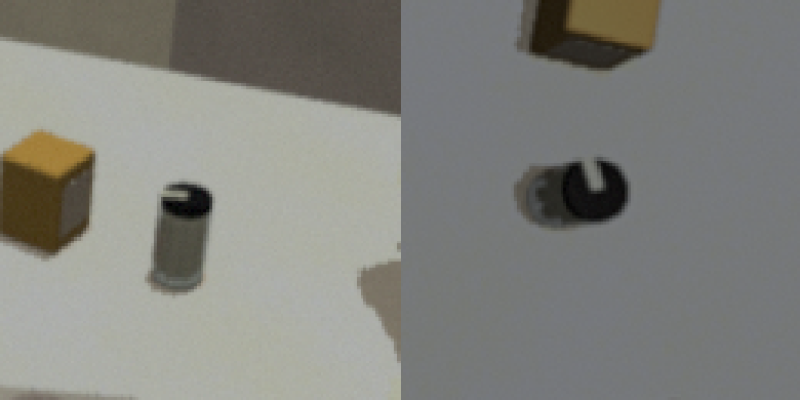

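All keys are needed in every row; the refused call moved nothing and the picture shows the jar and tin untouched.

```bash
python3 -m pendant '[{"dx":0.78,"dy":0.435,"dz":0,"ax":0,"ay":0,"az":0,"jaw":-1},{"dx":0.78,"dy":0.435,"dz":0,"ax":0,"ay":0,"az":0,"jaw":-1},{"dx":0.78,"dy":0.435,"dz":0,"ax":0,"ay":0,"az":0,"jaw":-1},{"dx":0.78,"dy":0.435,"dz":0,"ax":0,"ay":0,"az":0,"jaw":-1},{"dx":0.78,"dy":0.435,"dz":0,"ax":0,"ay":0,"az":0,"jaw":-1},{"dx":0.78,"dy":0.435,"dz":0,"ax":0,"ay":0,"az":0,"jaw":-1},{"dx":0,"dy":0,"dz":-0.3,"ax":0,"ay":0,"az":0,"jaw":-1},{"dx":0,"dy":0,"dz":-0.3,"ax":0,"ay":0,"az":0,"jaw":-1}]' 40; python3 -c "
from h import *
print(observe()['joint_pos']); s=save('side','s1.png');t=save('top','t1.png')
x=np.hstack([s[90:220,330:460],t[170:300,400:530]]);cv2.imwrite('pics/a1b.png',cv2.resize(x,(800,400),interpolation=3)[:,:,::-1])"
```

```text
time: 2.45
ee_pos: [0.4981, -0.3211, 0.1946]
eef_rot: [-1.571, -0.0, -2.715]
wrist_force: [0.7, 0.1, -0.6]
opening: 0.0854
[-5.72527193e-01  2.56284538e-01  3.96047843e-02  1.35403157e+00
 -9.77893035e-05  2.14248927e+00]
```

View pics/a1b.png

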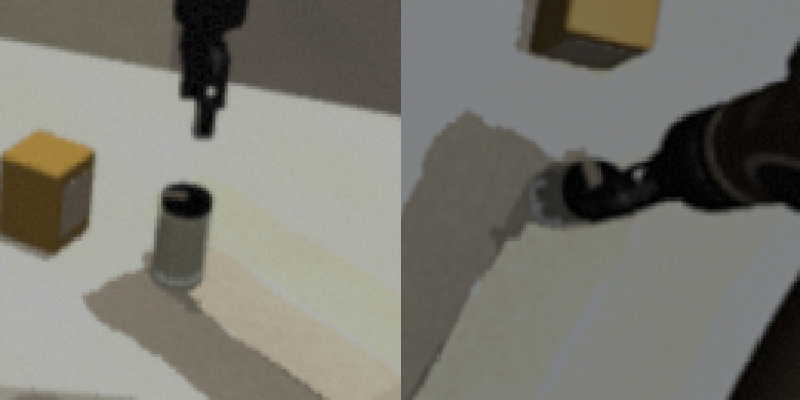

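```bash
python3 -m pendant '[{"dx":-0.02,"dy":0,"dz":-0.466,"ax":0,"ay":0,"az":0,"jaw":-1},{"dx":0,"dy":0,"dz":-0.466,"ax":0,"ay":0,"az":0,"jaw":-1},{"dx":0,"dy":0,"dz":-0.466,"ax":0,"ay":0,"az":0,"jaw":-1},{"dx":0,"dy":0,"dz":-0.466,"ax":0,"ay":0,"az":0,"jaw":-1},{"dx":0,"dy":0,"dz":-0.466,"ax":0,"ay":0,"az":0,"jaw":-1},{"dx":0,"dy":0,"dz":0,"ax":0,"ay":0,"az":0,"jaw":-1},{"dx":0,"dy":0,"dz":0,"ax":0,"ay":0,"az":0,"jaw":-0.5},{"dx":0,"dy":0,"dz":0,"ax":0,"ay":0,"az":0,"jaw":0}]' 40; python3 -c "
from h import *
s=save('side','s2.png');t=save('top','t2.png')
x=np.hstack([s[130:210,350:430],t[190:270,420:500]]);cv2.imwrite('pics/a2.png',cv2.resize(x,(800,400),interpolation=3)[:,:,::-1])"
```

```text
time: 3.55
ee_pos: [0.4969, -0.3223, 0.0577]
eef_rot: [-1.569, 0.002, -2.717]
wrist_force: [-1.2, 1.2, 2.8]
opening: 0.059
```

View pics/a2.png

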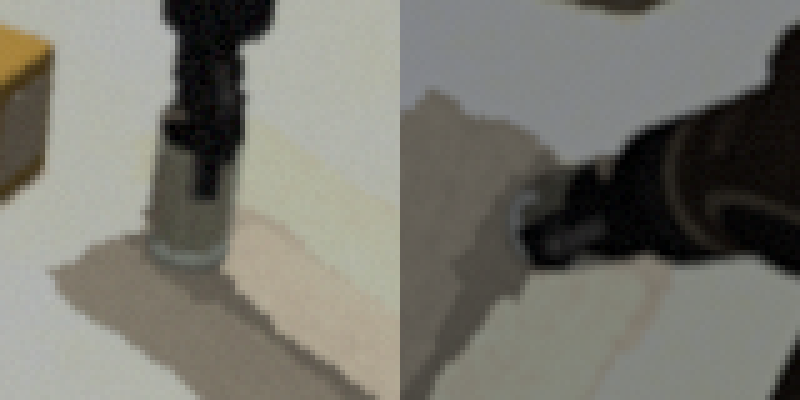

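```bash
python3 -m pendant '[{"dx":0,"dy":0,"dz":0,"ax":0,"ay":0,"az":0,"jaw":1},{"dx":0,"dy":0,"dz":0,"ax":0,"ay":0,"az":0,"jaw":1},{"dx":0,"dy":0,"dz":0,"ax":0,"ay":0,"az":0,"jaw":1},{"dx":0,"dy":0,"dz":0.2,"ax":0,"ay":0,"az":0.5,"jaw":1},{"dx":0,"dy":0,"dz":0.4,"ax":0,"ay":0,"az":1,"jaw":1},{"dx":0,"dy":0,"dz":0.5,"ax":0,"ay":0,"az":1,"jaw":1},{"dx":0,"dy":0,"dz":0.5,"ax":0,"ay":0,"az":1,"jaw":1},{"dx":0,"dy":0,"dz":0.5,"ax":0,"ay":0,"az":1,"jaw":1}]' 45
python3 -c "
from h import *
s=save('side','s3.png');t=save('top','t3.png')
x=np.hstack([s[100:200,340:440],t[180:280,420:520]]);cv2.imwrite('pics/a3.png',cv2.resize(x,(800,400),interpolation=3)[:,:,::-1])"
```

```text
time: 4.65
ee_pos: [0.4956, -0.3215, 0.1827]
eef_rot: [-1.571, -0.0, -2.399]
wrist_force: [0.6, -1.3, -3.8]
opening: 0.059
```

View pics/a3.png

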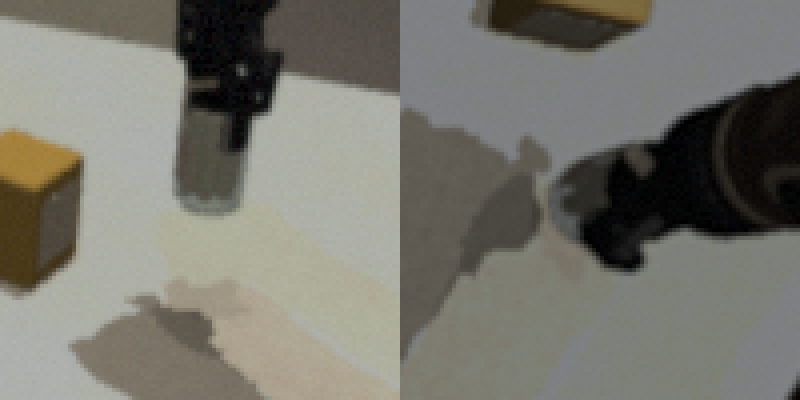

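```bash
python3 -m pendant '[{"dx":0.02,"dy":0.446,"dz":0.15,"ax":0,"ay":0,"az":1,"jaw":1},{"dx":0.02,"dy":0.446,"dz":0.15,"ax":0,"ay":0,"az":1,"jaw":1},{"dx":0.02,"dy":0.446,"dz":0,"ax":0,"ay":0,"az":1,"jaw":1},{"dx":0.02,"dy":0.446,"dz":0,"ax":0,"ay":0,"az":1,"jaw":1},{"dx":0.02,"dy":0.446,"dz":0,"ax":0,"ay":0,"az":1,"jaw":1},{"dx":0.02,"dy":0.446,"dz":0,"ax":0,"ay":0,"az":1,"jaw":1},{"dx":0.02,"dy":0.446,"dz":0,"ax":0,"ay":0,"az":1,"jaw":1},{"dx":0.02,"dy":0.446,"dz":0,"ax":0,"ay":0,"az":1,"jaw":1}]'
python3 -m pendant '[{"dx":0.02,"dy":0.446,"dz":0,"ax":0,"ay":0,"az":1,"jaw":1},{"dx":0.02,"dy":0.446,"dz":0,"ax":0,"ay":0,"az":1,"jaw":1},{"dx":0.02,"dy":0.446,"dz":0,"ax":0,"ay":0,"az":1,"jaw":1},{"dx":0.02,"dy":0.446,"dz":0,"ax":0,"ay":0,"az":1,"jaw":1},{"dx":0.02,"dy":0.446,"dz":0,"ax":0,"ay":0,"az":1,"jaw":1},{"dx":0.02,"dy":0.446,"dz":0,"ax":0,"ay":0,"az":1,"jaw":1},{"dx":0.02,"dy":0.446,"dz":0,"ax":0,"ay":0,"az":1,"jaw":1},{"dx":0.02,"dy":0.446,"dz":0,"ax":0,"ay":0,"az":1,"jaw":1}]'
python3 -m pendant '[{"dx":0,"dy":0,"dz":0,"ax":0,"ay":0,"az":1,"jaw":1},{"dx":0,"dy":0,"dz":0,"ax":0,"ay":0,"az":1,"jaw":1},{"dx":0,"dy":0,"dz":0,"ax":0,"ay":0,"az":1,"jaw":1},{"dx":0,"dy":0,"dz":0,"ax":0,"ay":0,"az":1,"jaw":1},{"dx":0,"dy":0,"dz":0,"ax":0,"ay":0,"az":1,"jaw":1},{"dx":0,"dy":0,"dz":0,"ax":0,"ay":0,"az":1,"jaw":1},{"dx":0,"dy":0,"dz":0,"ax":0,"ay":0,"az":1,"jaw":1},{"dx":0,"dy":0,"dz":0,"ax":0,"ay":0,"az":1,"jaw":1}]'
python3 -m pendant '[{"dx":0,"dy":0,"dz":0,"ax":0,"ay":0,"az":1,"jaw":1},{"dx":0,"dy":0,"dz":0,"ax":0,"ay":0,"az":1,"jaw":1},{"dx":0,"dy":0,"dz":0,"ax":0,"ay":0,"az":1,"jaw":1},{"dx":0,"dy":0,"dz":0,"ax":0,"ay":0,"az":1,"jaw":1},{"dx":0,"dy":0,"dz":0,"ax":0,"ay":0,"az":1,"jaw":1},{"dx":0,"dy":0,"dz":0,"ax":0,"ay":0,"az":1,"jaw":1},{"dx":0,"dy":0,"dz":0,"ax":0,"ay":0,"az":1,"jaw":1},{"dx":0,"dy":0,"dz":0,"ax":0,"ay":0,"az":1,"jaw":1}]'
python3 -c "
from h import *
s=save('side','s4.png');t=save('top','t4.png')
x=np.hstack([s[160:260,290:390],t[160:260,260:360]]);cv2.imwrite('pics/a4.png',cv2.resize(x,(800,400),interpolation=3)[:,:,::-1])"
```

```text
time: 5.75
ee_pos: [0.5049, -0.1067, 0.1981]
eef_rot: [-1.573, -0.0, -1.843]
wrist_force: [0.7, 0.1, -4.4]
opening: 0.059
time: 6.75
ee_pos: [0.5145, 0.1072, 0.198]
eef_rot: [-1.573, 0.0, -1.284]
wrist_force: [0.6, 0.3, -4.1]
opening: 0.0584
time: 7.75
ee_pos: [0.5145, 0.1063, 0.198]
eef_rot: [-1.573, 0.001, -0.726]
wrist_force: [0.7, -0.1, -5.1]
opening: 0.0584
time: 8.75
ee_pos: [0.5145, 0.1063, 0.198]
eef_rot: [-1.572, 0.002, -0.167]
wrist_force: [0.1, -0.2, -4.2]
opening: 0.0588
```

View pics/a4.png

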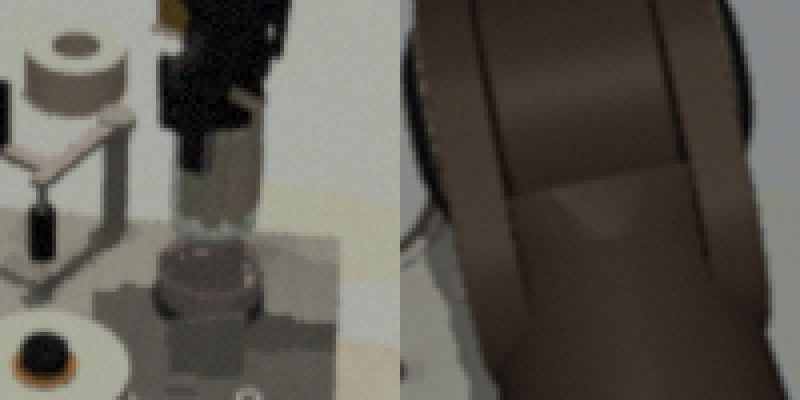

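Run:
```python
from h import *
s=cv2.imread('pics/s4.png')
r0,c0,f=185,315,12
o=cv2.resize(s[r0:r0+55,c0:c0+60],None,fx=f,fy=f,interpolation=cv2.INTER_CUBIC).astype(float)
o=np.clip(o*1.5,0,255).astype('uint8')
a=np.linspace(0,2*np.pi,60)
def dl(c,r,z,col):
    q=proj('side',np.stack([c[0]+r*np.cos(a),c[1]+r*np.sin(a),0*a+z],1)); q=np.stack([(q[:,1]-c0+.5)*f,(q[:,0]-r0+.5)*f],1)
    cv2.polylines(o,[np.round(q).astype(int).reshape(-1,1,2)],False,col,1)
dl((.5145,.1063),.029,.141,(0,255,0)); dl((.5145,.1063),.030,.141+.07,(0,255,0))
dl((.5155,.107),.035,.1035,(0,0,255))
cv2.imwrite('pics/a4b.png',o)
```

```text
(no output)
```

View pics/a4b.png

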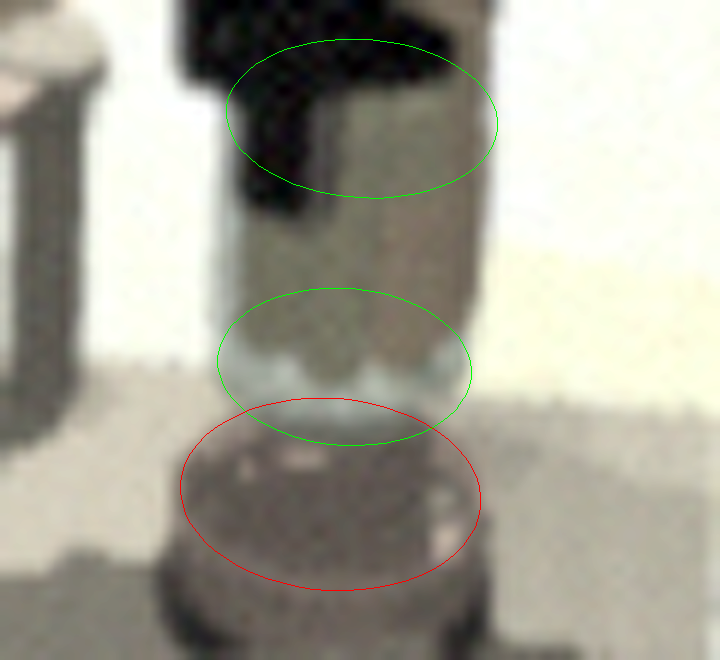

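```bash
python3 -m pendant '[{"dx":0,"dy":0,"dz":0,"ax":0,"ay":0,"az":1,"jaw":1},{"dx":0,"dy":0,"dz":0,"ax":0,"ay":0,"az":1,"jaw":1},{"dx":0,"dy":0,"dz":0,"ax":0,"ay":0,"az":1,"jaw":1},{"dx":0,"dy":0,"dz":0,"ax":0,"ay":0,"az":1,"jaw":1},{"dx":0,"dy":0,"dz":0,"ax":0,"ay":0,"az":1,"jaw":1},{"dx":0,"dy":0,"dz":0,"ax":0,"ay":0,"az":1,"jaw":1},{"dx":0,"dy":0,"dz":0,"ax":0,"ay":0,"az":1,"jaw":1},{"dx":0,"dy":0,"dz":0,"ax":0,"ay":0,"az":1,"jaw":1}]'
python3 -m pendant '[{"dx":0,"dy":0,"dz":-0.1,"ax":0,"ay":0,"az":1,"jaw":1},{"dx":0,"dy":0,"dz":-0.1,"ax":0,"ay":0,"az":1,"jaw":1},{"dx":0,"dy":0,"dz":-0.1,"ax":0,"ay":0,"az":1,"jaw":1},{"dx":0,"dy":0,"dz":-0.1,"ax":0,"ay":0,"az":1,"jaw":1},{"dx":0,"dy":0,"dz":-0.1,"ax":0,"ay":0,"az":0.5,"jaw":1},{"dx":0,"dy":0,"dz":-0.05,"ax":0,"ay":0,"az":0,"jaw":1},{"dx":0,"dy":0,"dz":0,"ax":0,"ay":0,"az":0,"jaw":1},{"dx":0,"dy":0,"dz":0,"ax":0,"ay":0,"az":0,"jaw":1}]'
python3 - <<'E'
from h import *
print(observe()['joint_pos'])
s=save('side','s5.png')[:,:,::-1]
r0,c0,f=185,315,12
o=cv2.resize(s[r0:r0+50,c0:c0+60],None,fx=f,fy=f,interpolation=cv2.INTER_CUBIC).astype(float)
cv2.imwrite('pics/a5.png',np.clip(o*1.5,0,255).astype('uint8'))
E
```

```text
time: 9.85
ee_pos: [0.5148, 0.1064, 0.1986]
eef_rot: [-1.571, 0.001, 0.39]
wrist_force: [0.5, 0.5, -4.7]
opening: 0.0586
time: 10.85
ee_pos: [0.5153, 0.1065, 0.1667]
eef_rot: [-1.571, -0.0, 0.703]
wrist_force: [-0.1, -0.4, -3.4]
opening: 0.0588
[ 2.03730173e-01  1.35121226e-01 -1.70175596e-01  1.26514774e+00
  2.09098234e-05 -4.99767157e-01]
```

View pics/a5.png

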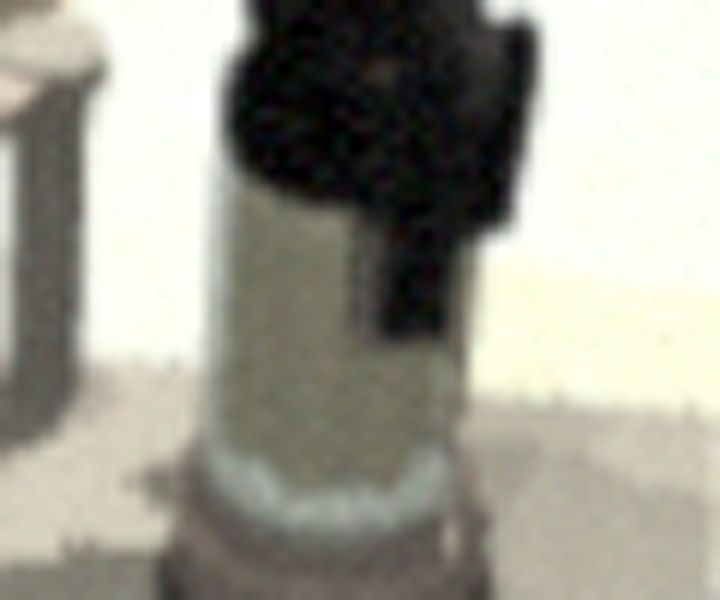

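```bash
python3 -m pendant '[{"dx":0,"dy":0,"dz":-0.05,"ax":0,"ay":0,"az":0.5,"jaw":1},{"dx":0,"dy":0,"dz":-0.05,"ax":0,"ay":0,"az":0.5,"jaw":1},{"dx":0,"dy":0,"dz":-0.05,"ax":0,"ay":0,"az":0,"jaw":1},{"dx":0,"dy":0,"dz":-0.04,"ax":0,"ay":0,"az":0,"jaw":1},{"dx":0,"dy":0,"dz":-0.03,"ax":0,"ay":0,"az":0,"jaw":1},{"dx":0,"dy":0,"dz":0,"ax":0,"ay":0,"az":0,"jaw":1},{"dx":0,"dy":0,"dz":0,"ax":0,"ay":0,"az":0,"jaw":1},{"dx":0,"dy":0,"dz":0,"ax":0,"ay":0,"az":0,"jaw":1}]'
python3 -c "
from h import *
print(observe())"
```

```text
time: 11.9
ee_pos: [0.5152, 0.1065, 0.1534]
eef_rot: [-1.571, -0.0, 0.774]
wrist_force: [0.7, -0.2, -3.9]
opening: 0.0588
{'time': 11.9, 'joint_pos': array([ 2.03730065e-01,  1.38721498e-01, -1.95223665e-01,  1.23659513e+00,
        3.06149603e-05, -5.70080375e-01]), 'joint_vel': array([ 0.00051635,  0.00298206,  0.00150089, -0.00023269,  0.00014903,
       -0.00057372]), 'joint_efforts': array([-7.38233994e-04, -4.61759126e+01,  3.67667198e+01, -5.48233264e-03,
        2.73444988e-03,  1.76273852e-04]), 'ee_pos': array([0.51524243, 0.10645643, 0.15343948]), 'eef_rot': array([-1.57090873e+00, -2.32067203e-04,  7.73810457e-01]), 'wrist_force': array([ 0.73840364, -0.17300672, -3.89938721]), 'ft_torque': array([0.02079514, 0.09428062, 0.00678056]), 'opening': 0.05880039030068595}
```

```bash
python3 -m pendant '[{"dx":0,"dy":0,"dz":-0.02,"ax":0,"ay":0,"az":0,"jaw":1},{"dx":0,"dy":0,"dz":-0.02,"ax":0,"ay":0,"az":0,"jaw":1},{"dx":0,"dy":0,"dz":-0.02,"ax":0,"ay":0,"az":0,"jaw":1},{"dx":0,"dy":0,"dz":-0.02,"ax":0,"ay":0,"az":0,"jaw":1},{"dx":0,"dy":0,"dz":0,"ax":0,"ay":0,"az":0,"jaw":1},{"dx":0,"dy":0,"dz":0,"ax":0,"ay":0,"az":0,"jaw":1},{"dx":0,"dy":0,"dz":0,"ax":0,"ay":0,"az":0,"jaw":1},{"dx":0,"dy":0,"dz":0,"ax":0,"ay":0,"az":0,"jaw":1}]'
python3 -c "
from h import *
print(observe()['ft_torque'])"
```

```text
time: 12.9
ee_pos: [0.515, 0.1065, 0.1484]
eef_rot: [-1.57, 0.0, 0.774]
wrist_force: [-0.8, 0.4, -5.8]
opening: 0.0588
[0.12049612 0.2557412  0.02769972]
```

```bash
python3 -m pendant '[{"dx":0,"dy":0,"dz":-0.02,"ax":0,"ay":0,"az":0,"jaw":1},{"dx":0,"dy":0,"dz":0,"ax":0,"ay":0,"az":0,"jaw":1},{"dx":0,"dy":0,"dz":-0.02,"ax":0,"ay":0,"az":0,"jaw":1},{"dx":0,"dy":0,"dz":0,"ax":0,"ay":0,"az":0,"jaw":1},{"dx":0,"dy":0,"dz":-0.02,"ax":0,"ay":0,"az":0,"jaw":1},{"dx":0,"dy":0,"dz":0,"ax":0,"ay":0,"az":0,"jaw":1},{"dx":0,"dy":0,"dz":0,"ax":0,"ay":0,"az":0,"jaw":1},{"dx":0,"dy":0,"dz":0,"ax":0,"ay":0,"az":0,"jaw":1}]'
python3 -c "
from h import *
print(observe()['ft_torque'])
s=save('side','s6.png')[:,:,::-1]
r0,c0,f=185,315,12
o=cv2.resize(s[r0:r0+50,c0:c0+60],None,fx=f,fy=f,interpolation=cv2.INTER_CUBIC).astype(float)
cv2.imwrite('pics/a6.png',np.clip(o*1.5,0,255).astype('uint8'))"
```

```text
time: 13.9
ee_pos: [0.5153, 0.1065, 0.145]
eef_rot: [-1.571, -0.0, 0.774]
wrist_force: [-4.0, 1.4, 4.6]
opening: 0.0588
[0.41991212 0.9485053  0.01899207]
```

View pics/a6.png

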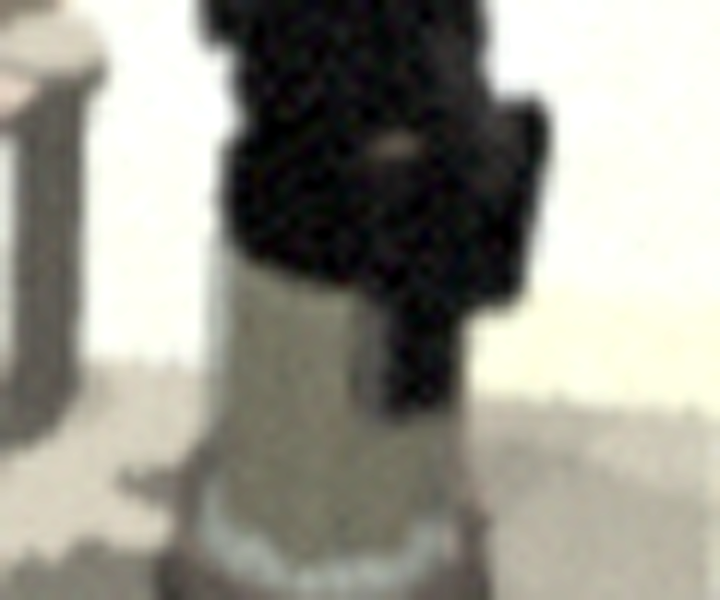

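```bash
python3 -m pendant '[{"dx":0,"dy":0,"dz":0.02,"ax":0,"ay":0,"az":0.5,"jaw":1},{"dx":0,"dy":0,"dz":0,"ax":0,"ay":0,"az":0.5,"jaw":1},{"dx":0,"dy":0,"dz":0,"ax":0,"ay":0,"az":0.5,"jaw":1},{"dx":0,"dy":0,"dz":0,"ax":0,"ay":0,"az":0,"jaw":1},{"dx":0,"dy":0,"dz":0,"ax":0,"ay":0,"az":0,"jaw":1},{"dx":0,"dy":0,"dz":0,"ax":0,"ay":0,"az":0,"jaw":1},{"dx":0,"dy":0,"dz":0,"ax":0,"ay":0,"az":0,"jaw":1},{"dx":0,"dy":0,"dz":0,"ax":0,"ay":0,"az":0,"jaw":1}]'
python3 -c "
from h import *
print(observe()['ft_torque'])"
```

```text
time: 14.95
ee_pos: [0.5152, 0.1064, 0.1461]
eef_rot: [-1.571, 0.0, 0.879]
wrist_force: [-2.3, -0.2, 3.4]
opening: 0.0587
[0.06305247 0.73483372 0.03664235]
```

```bash
python3 -m pendant '[{"dx":0,"dy":0,"dz":0,"ax":0,"ay":0,"az":0.5,"jaw":1},{"dx":0,"dy":0,"dz":0,"ax":0,"ay":0,"az":0.5,"jaw":1},{"dx":0,"dy":0,"dz":0,"ax":0,"ay":0,"az":0.5,"jaw":1},{"dx":0,"dy":0,"dz":0,"ax":0,"ay":0,"az":0,"jaw":1},{"dx":0,"dy":0,"dz":0,"ax":0,"ay":0,"az":0,"jaw":1},{"dx":0,"dy":0,"dz":0,"ax":0,"ay":0,"az":0,"jaw":1},{"dx":0,"dy":0,"dz":0,"ax":0,"ay":0,"az":0,"jaw":1},{"dx":0,"dy":0,"dz":0,"ax":0,"ay":0,"az":0,"jaw":1}]'
python3 -c "
from h import *
print(observe()['ft_torque'])
s=save('side','s7.png')[:,:,::-1]
r0,c0,f=185,315,12
o=cv2.resize(s[r0:r0+50,c0:c0+60],None,fx=f,fy=f,interpolation=cv2.INTER_CUBIC).astype(float)
cv2.imwrite('pics/a7.png',np.clip(o*1.5,0,255).astype('uint8'))"
```

```text
time: 15.95
ee_pos: [0.5147, 0.1072, 0.146]
eef_rot: [-1.569, -0.001, 0.985]
wrist_force: [-3.9, 4.1, 2.6]
opening: 0.0587
[ 0.96924563  1.21193454 -0.17544386]
```

View pics/a7.png

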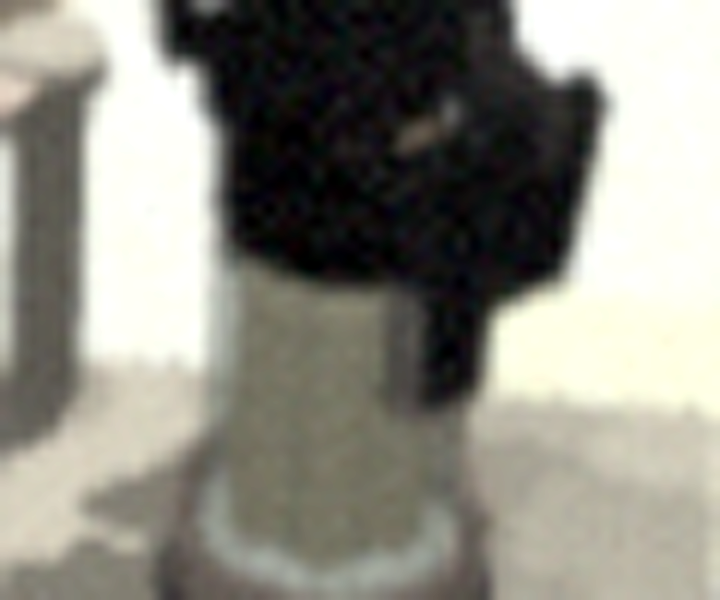

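```bash
python3 -m pendant '[{"dx":0,"dy":0,"dz":0,"ax":0,"ay":0,"az":-0.6,"jaw":1},{"dx":0,"dy":0,"dz":0,"ax":0,"ay":0,"az":-0.6,"jaw":1},{"dx":0,"dy":0,"dz":0.02,"ax":0,"ay":0,"az":0,"jaw":1},{"dx":0,"dy":0,"dz":0,"ax":0,"ay":0,"az":0,"jaw":1},{"dx":0,"dy":0,"dz":0,"ax":0,"ay":0,"az":0,"jaw":1},{"dx":0,"dy":0,"dz":0,"ax":0,"ay":0,"az":0,"jaw":1},{"dx":0,"dy":0,"dz":0,"ax":0,"ay":0,"az":0,"jaw":1},{"dx":0,"dy":0,"dz":0,"ax":0,"ay":0,"az":0,"jaw":1}]'
python3 -c "
from h import *
print(observe()['ft_torque'])"
```

```text
time: 17.0
ee_pos: [0.5152, 0.1065, 0.1473]
eef_rot: [-1.571, -0.0, 0.9]
wrist_force: [-1.9, 1.3, 1.0]
opening: 0.0585
[0.38015422 0.73356732 0.05286759]
```

```bash
python3 -m pendant '[{"dx":0,"dy":0,"dz":0,"ax":0,"ay":0,"az":0,"jaw":-0.4},{"dx":0,"dy":0,"dz":0,"ax":0,"ay":0,"az":0,"jaw":-0.7},{"dx":0,"dy":0,"dz":0,"ax":0,"ay":0,"az":0,"jaw":-1},{"dx":0,"dy":0,"dz":0,"ax":0,"ay":0,"az":0,"jaw":-1},{"dx":0,"dy":0,"dz":0,"ax":0,"ay":0,"az":0,"jaw":-1},{"dx":0,"dy":0,"dz":0,"ax":0,"ay":0,"az":0,"jaw":-1},{"dx":0,"dy":0,"dz":0.1,"ax":0,"ay":0,"az":0,"jaw":-1},{"dx":0,"dy":0,"dz":0.2,"ax":0,"ay":0,"az":0,"jaw":-1}]'
python3 -m pendant '[{"dx":0,"dy":0,"dz":0.3,"ax":0,"ay":0,"az":0,"jaw":-1},{"dx":0,"dy":0,"dz":0.5,"ax":0,"ay":0,"az":0,"jaw":-1},{"dx":0,"dy":0,"dz":0.5,"ax":0,"ay":0,"az":0,"jaw":-1},{"dx":0,"dy":0,"dz":0.5,"ax":0,"ay":0,"az":0,"jaw":-1},{"dx":0,"dy":-0.5,"dz":0,"ax":0,"ay":0,"az":0,"jaw":-1},{"dx":0,"dy":-0.8,"dz":0,"ax":0,"ay":0,"az":0,"jaw":-1},{"dx":0,"dy":-0.8,"dz":0,"ax":0,"ay":0,"az":0,"jaw":-1},{"dx":0,"dy":-0.8,"dz":0,"ax":0,"ay":0,"az":0,"jaw":-1}]'
python3 - <<'E'
from h import *
s=save('side','s8.png');t=save('top','t8.png')
x=np.hstack([s[150:250,280:380],t[140:240,250:350]]);cv2.imwrite('pics/a8.png',np.clip(1.4*cv2.resize(x,(800,400),interpolation=3)[:,:,::-1],0,255))
for q,z in dict(jar_center=.145,roller_pivot=.172,swing_handle=.201,roller=.126).items():
    P=[]
    for c in('side','top'):
        r=mark_of(c,q)
        if r: r=r[0]; P.append(r['point']); print(q,c,np.round(r['point'],1),round(r['confidence'],2),np.round(atz(c,r['point'],z),4))
    if len(P)==2: print(tri('side',P[0],'top',P[1]))
E
```

```text
time: 18.0
ee_pos: [0.5149, 0.1064, 0.1657]
eef_rot: [-1.57, 0.001, 0.9]
wrist_force: [0.5, 0.1, 0.2]
opening: 0.0855
time: 19.0
ee_pos: [0.5151, -0.069, 0.2745]
eef_rot: [-1.572, -0.001, 0.9]
wrist_force: [1.0, -0.1, -0.2]
opening: 0.0855
jar_center side [214.1 341.7] 0.91 [0.5179 0.1094 0.145 ]
jar_center top [224.  308.5] 0.96 [0.5139 0.1056 0.145 ]
(array([0.51649662, 0.1061466 , 0.14246705]), np.float64(0.004678117414697923))
roller_pivot side [189.4 321.3] 0.6 [0.5994 0.06   0.172 ]
roller_pivot top [185.6 323.3] 0.59 [0.6122 0.0668 0.172 ]
(array([0.60445042, 0.06541883, 0.1762686 ]), np.float64(0.013812625853165852))
swing_handle side [187.  287.9] 0.76 [0.6719 0.1257 0.201 ]
swing_handle top [163.6 297.5] 0.71 [0.6638 0.1338 0.201 ]
(array([0.66474739, 0.13428472, 0.20755299]), np.float64(0.005503601567352823))
roller side [214.3 297.3] 0.62 [0.6382 0.1384 0.126 ]
roller top [182.1 292.7] 0.39 [0.6314 0.1495 0.126 ]
(array([0.63111997, 0.14949325, 0.13568647]), np.float64(0.0036331609982439067))[ WARN:0@3.683] global loadsave.cpp:1063 imwrite_ Unsupported depth image for selected encoder is fallbacked to CV_8U.
```

View pics/a8.png

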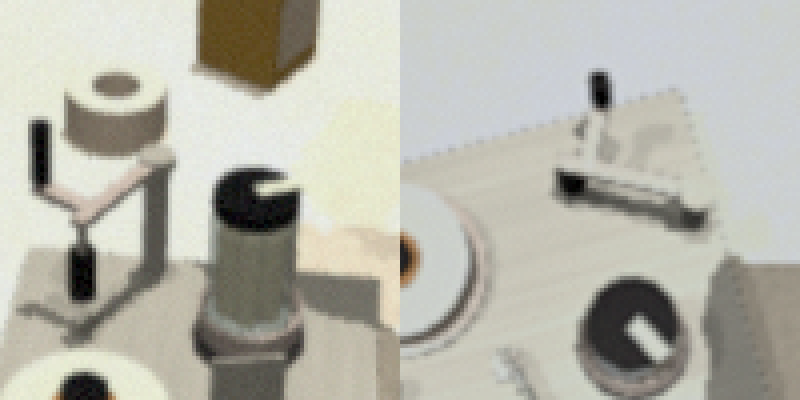

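Run:
```python
from h import *
for c,a,z in(('top',(159.2,299.2),.226),('top',(166.7,300.2),.176),('side',(180.,289.5),.226),('side',(197.3,289.6),.176)): print(c,z,atz(c,a,z))
H=np.array([.664,.1335]);P=np.array([.608,.0665]);R=np.array([.633,.150]);J=np.array([.5155,.107])
for cam in('top','side'):
    I=cv2.imread(f'pics/{cam[0]}8.png'); r0,c0=(140,250) if cam=='top' else (150,280)
    f=6; o=np.clip(1.4*cv2.resize(I[r0:r0+100,c0:c0+100],None,fx=f,fy=f,interpolation=3).astype(float),0,255).astype('uint8')
    def d(p,r,z,col):
        a=np.linspace(0,2*np.pi,40); q=proj(cam,np.stack([p[0]+r*np.cos(a),p[1]+r*np.sin(a),0*a+z],1)); q=np.stack([(q[:,1]-c0+.5)*f,(q[:,0]-r0+.5)*f],1)
        cv2.polylines(o,[np.round(q).astype(int).reshape(-1,1,2)],False,col,1)
    d(H,.007,.226,(0,0,255));d(H,.007,.176,(0,0,255));d(P,.008,.172,(255,0,0));d(R,.01,.146,(0,255,0));d(R,.01,.106,(0,255,0))
    d(J,.029,.200,(0,255,255));d(J,.029,.186,(0,255,255));d(J,.03,.0965,(255,0,255))
    cv2.imwrite(f'pics/o8{cam}.png',o)
```

```text
top 0.226 [0.66844857 0.12864321 0.226     ]
top 0.176 [0.66205162 0.12761736 0.176     ]
side 0.226 [0.6663825  0.12627407 0.226     ]
side 0.176 [0.66223121 0.13611078 0.176     ]
```

View pics/o8top.png

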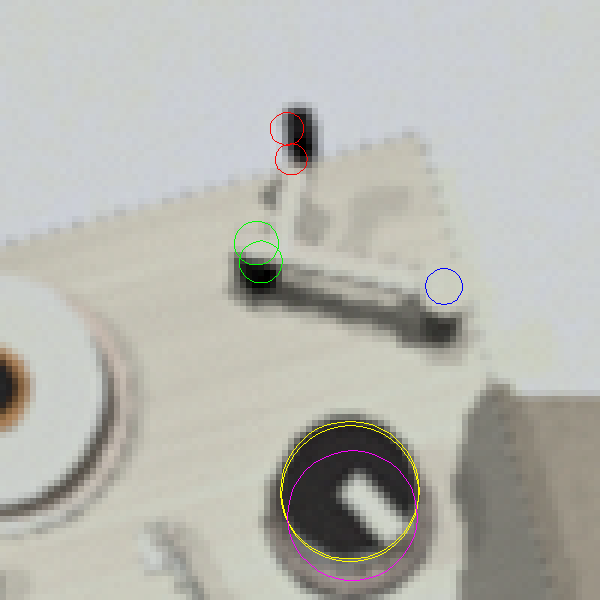

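View pics/o8side.png

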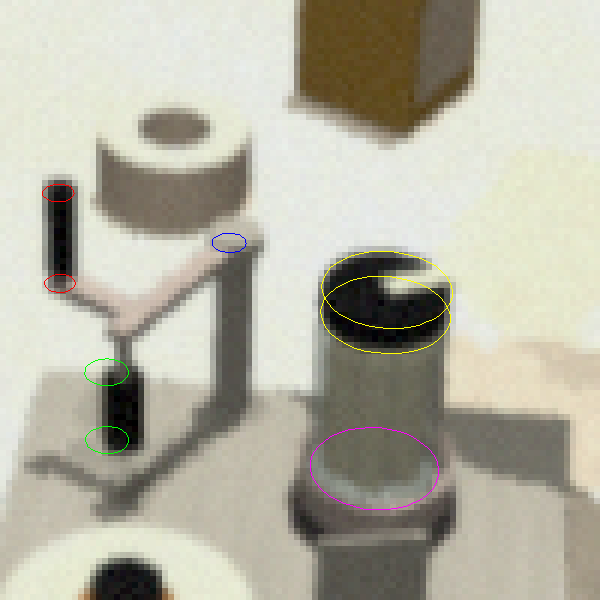

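```bash
python3 -m pendant '[{"dx":0.36,"dy":0.472,"dz":0,"ax":0,"ay":0,"az":0,"jaw":-1},{"dx":0.36,"dy":0.472,"dz":0,"ax":0,"ay":0,"az":0,"jaw":-1},{"dx":0.36,"dy":0.472,"dz":0,"ax":0,"ay":0,"az":0,"jaw":-1},{"dx":0.36,"dy":0.472,"dz":0,"ax":0,"ay":0,"az":0,"jaw":-1},{"dx":0.36,"dy":0.472,"dz":0,"ax":0,"ay":0,"az":0,"jaw":-1},{"dx":0.36,"dy":0.472,"dz":0,"ax":0,"ay":0,"az":0,"jaw":-1},{"dx":0.36,"dy":0.472,"dz":0,"ax":0,"ay":0,"az":0,"jaw":-1},{"dx":0,"dy":0,"dz":-0.2,"ax":0,"ay":0,"az":0,"jaw":-1}]' 20
python3 - <<'E'
from h import *
s=save('side','s9.png');t=save('top','t9.png')
x=np.hstack([s[130:230,250:350],t[120:220,250:350]]);cv2.imwrite('pics/a9.png',np.clip(1.4*cv2.resize(x,(800,400),interpolation=3)[:,:,::-1].astype(float),0,255).astype('uint8'))
E
```

```text
time: 20.5
ee_pos: [0.6675, 0.1336, 0.2603]
eef_rot: [-1.571, -0.0, 0.903]
wrist_force: [0.3, -0.4, -1.5]
opening: 0.0851
```

View pics/a9.png

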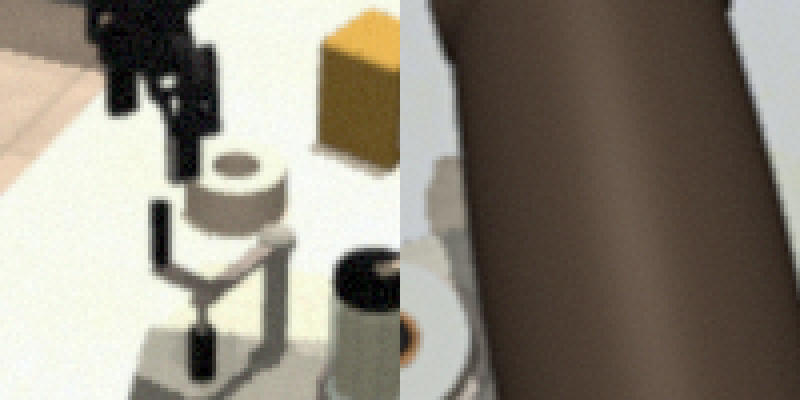

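```bash
python3 -m pendant '[{"dx":0,"dy":-0.06,"dz":0,"ax":0,"ay":0,"az":0,"jaw":-1},{"dx":0,"dy":0,"dz":-0.2,"ax":0,"ay":0,"az":0,"jaw":-1},{"dx":0,"dy":0,"dz":-0.3,"ax":0,"ay":0,"az":0,"jaw":-1},{"dx":0,"dy":0,"dz":-0.3,"ax":0,"ay":0,"az":0,"jaw":-1},{"dx":0,"dy":0,"dz":-0.3,"ax":0,"ay":0,"az":0,"jaw":-1},{"dx":0,"dy":0,"dz":0,"ax":0,"ay":0,"az":0,"jaw":-1},{"dx":0,"dy":0,"dz":0,"ax":0,"ay":0,"az":0,"jaw":-1},{"dx":0,"dy":0,"dz":0,"ax":0,"ay":0,"az":0,"jaw":-0.6}]' 20
python3 - <<'E'
from h import *
s=save('side','s10.png')
x=s[140:220,250:350];cv2.imwrite('pics/a10.png',np.clip(1.4*cv2.resize(x,(750,600),interpolation=3)[:,:,::-1].astype(float),0,255).astype('uint8'))
E
```

```text
time: 21.6
ee_pos: [0.6667, 0.127, 0.1965]
eef_rot: [-1.572, -0.001, 0.899]
wrist_force: [-0.4, -0.5, -0.5]
opening: 0.0696
```

View pics/a10.png

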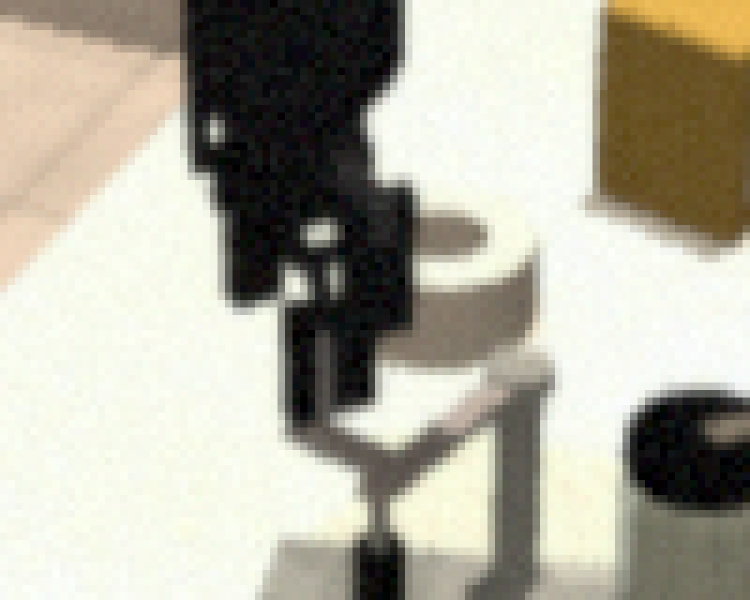

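```bash
python3 -m pendant '[{"dx":0,"dy":0,"dz":-0.1,"ax":0,"ay":0,"az":0,"jaw":-0.6},{"dx":0,"dy":0,"dz":0,"ax":0,"ay":0,"az":0,"jaw":-0.2},{"dx":0,"dy":0,"dz":0,"ax":0,"ay":0,"az":0,"jaw":0.1},{"dx":0,"dy":0,"dz":0,"ax":0,"ay":0,"az":0,"jaw":0.3},{"dx":0,"dy":0,"dz":0,"ax":0,"ay":0,"az":0,"jaw":0.5},{"dx":0,"dy":0,"dz":0,"ax":0,"ay":0,"az":0,"jaw":0.7},{"dx":0,"dy":0,"dz":0,"ax":0,"ay":0,"az":0,"jaw":1},{"dx":0,"dy":0,"dz":0,"ax":0,"ay":0,"az":0,"jaw":1}]' 20
python3 - <<'E'
from h import *
s=save('side','s11.png')
x=s[140:220,250:350];cv2.imwrite('pics/a11.png',np.clip(1.4*cv2.resize(x,(750,600),interpolation=3)[:,:,::-1].astype(float),0,255).astype('uint8'))
E
```

```text
time: 22.65
ee_pos: [0.6664, 0.1271, 0.1894]
eef_rot: [-1.571, -0.0, 0.9]
wrist_force: [0.2, 0.4, 1.1]
opening: 0.0131
```

View pics/a11.png

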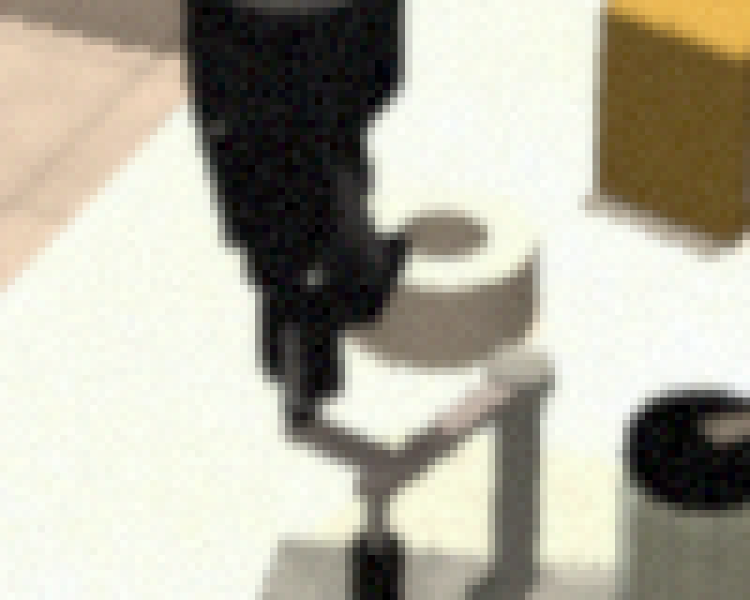

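Run:
```python
import numpy as np
a0=np.radians(42.3)
for s,n,st in((0,8,.0625),(.5,8,.055)):
    for i in range(n):
        a=a0+s+i*st;b=a+st
        print(round(.087*(np.cos(b)-np.cos(a))/.06,3),round(.087*(np.sin(b)-np.sin(a))/.06,3))
    print()
```

```text
-0.063 0.065
-0.067 0.061
-0.071 0.057
-0.074 0.052
-0.077 0.047
-0.08 0.043
-0.083 0.037
-0.085 0.032

-0.076 0.024
-0.077 0.02
-0.078 0.015
-0.079 0.011
-0.079 0.007
-0.08 0.002
-0.08 -0.002
-0.079 -0.006
```

```bash
python3 -m pendant '[{"dx":-0.063,"dy":0.065,"dz":0,"ax":0,"ay":0,"az":0,"jaw":1},{"dx":-0.067,"dy":0.061,"dz":0,"ax":0,"ay":0,"az":0,"jaw":1},{"dx":-0.071,"dy":0.057,"dz":0,"ax":0,"ay":0,"az":0,"jaw":1},{"dx":-0.074,"dy":0.052,"dz":0,"ax":0,"ay":0,"az":0,"jaw":1},{"dx":-0.077,"dy":0.047,"dz":0,"ax":0,"ay":0,"az":0,"jaw":1},{"dx":-0.08,"dy":0.043,"dz":0,"ax":0,"ay":0,"az":0,"jaw":1},{"dx":-0.083,"dy":0.037,"dz":0,"ax":0,"ay":0,"az":0,"jaw":1},{"dx":-0.085,"dy":0.032,"dz":0,"ax":0,"ay":0,"az":0,"jaw":1}]'
python3 - <<'E'
from h import *
s=save('side','s12.png')
x=s[150:230,270:370];cv2.imwrite('pics/a12.png',np.clip(1.4*cv2.resize(x,(750,600),interpolation=3)[:,:,::-1].astype(float),0,255).astype('uint8'))
E
```

```text
time: 23.7
ee_pos: [0.6299, 0.1507, 0.1894]
eef_rot: [-1.571, 0.0, 0.899]
wrist_force: [4.2, 0.6, 1.3]
opening: 0.013
```

View pics/a12.png

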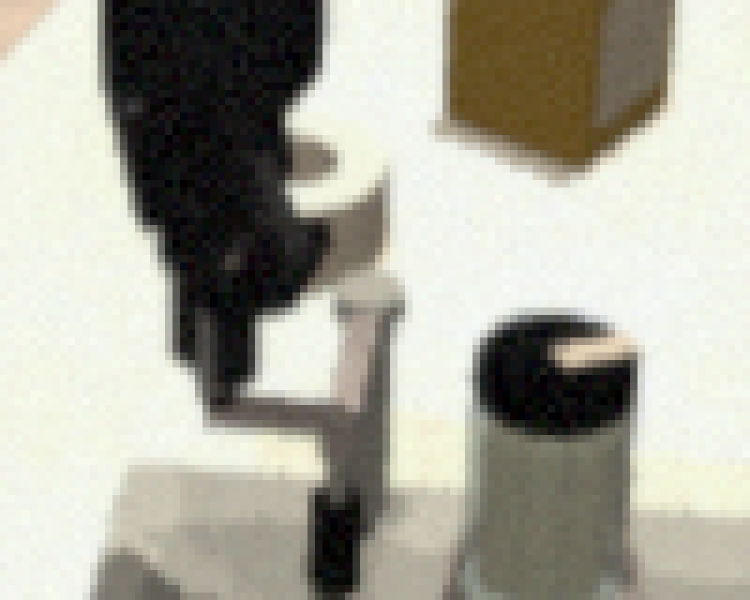

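Swinging well with about 4 N drag; roller at (335,540) in the crop, the jar ahead of it at (555,480).

```bash
python3 -m pendant '[{"dx":-0.076,"dy":0.024,"dz":0,"ax":0,"ay":0,"az":0,"jaw":1},{"dx":-0.077,"dy":0.02,"dz":0,"ax":0,"ay":0,"az":0,"jaw":1},{"dx":-0.078,"dy":0.015,"dz":0,"ax":0,"ay":0,"az":0,"jaw":1},{"dx":-0.079,"dy":0.011,"dz":0,"ax":0,"ay":0,"az":0,"jaw":1},{"dx":-0.079,"dy":0.007,"dz":0,"ax":0,"ay":0,"az":0,"jaw":1},{"dx":-0.08,"dy":0.002,"dz":0,"ax":0,"ay":0,"az":0,"jaw":1},{"dx":-0.08,"dy":-0.002,"dz":0,"ax":0,"ay":0,"az":0,"jaw":1},{"dx":0,"dy":0,"dz":0,"ax":0,"ay":0,"az":0,"jaw":1}]'
python3 - <<'E'
from h import *
s=save('side','s13.png');t=save('top','t13.png')
for c in('side','top'):
    for q,z in dict(roller=.126,jar_center=.145,roller_pivot=.172).items():
        for r in mark_of(c,q)[:1]: print(c,q,np.round(r['point'],1),r['confidence'],atz(c,r['point'],z))
x=s[160:240,280:380];cv2.imwrite('pics/a13.png',np.clip(1.4*cv2.resize(x,(750,600),interpolation=3)[:,:,::-1].astype(float),0,255).astype('uint8'))
x=t[160:260,240:365];cv2.imwrite('pics/b13.png',np.clip(1.4*cv2.resize(x,(750,600),interpolation=3)[:,:,::-1].astype(float),0,255).astype('uint8'))
E
```

```text
time: 24.75
ee_pos: [0.5967, 0.1552, 0.1894]
eef_rot: [-1.57, 0.001, 0.9]
wrist_force: [0.5, 0.0, 3.7]
opening: 0.0133
side roller [221.  325.4] 0.64 [0.55556383 0.13360339 0.126     ]
side jar_center [214.2 340.3] 0.6 [0.52120613 0.11144308 0.145     ]
side roller_pivot [190.1 323.1] 0.57 [0.59343381 0.06102456 0.172     ]
top roller_pivot [186.5 321. ] 0.97 [0.60978742 0.07286598 0.172     ]
```

View pics/a13.png

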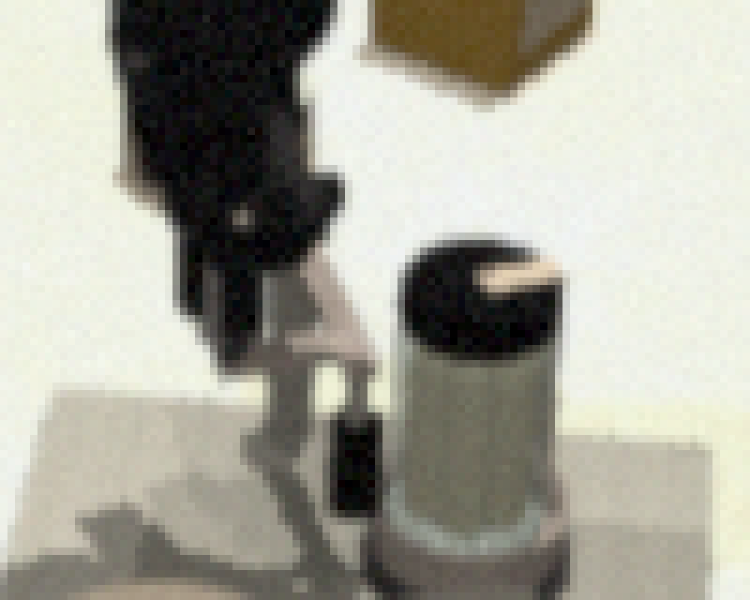

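View pics/b13.png

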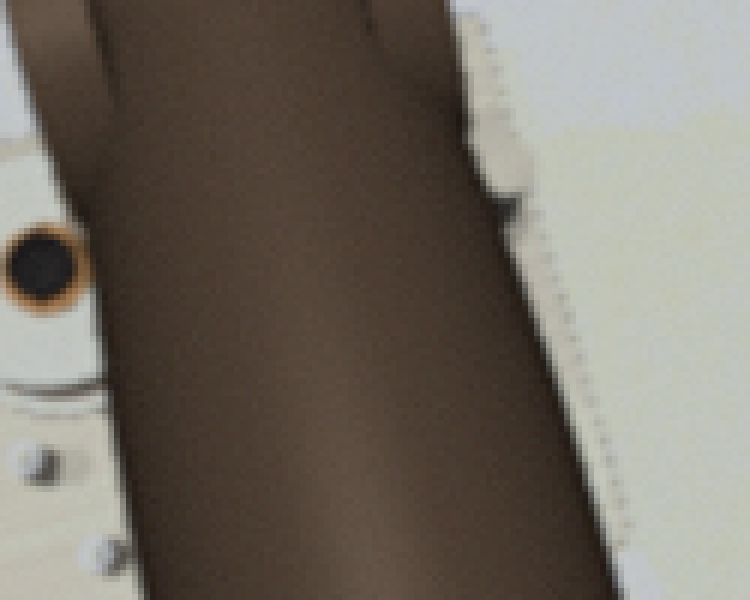

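```bash
python3 -m pendant '[{"dx":-0.05,"dy":-0.006,"dz":0,"ax":0,"ay":0,"az":0,"jaw":1},{"dx":-0.05,"dy":-0.007,"dz":0,"ax":0,"ay":0,"az":0,"jaw":1},{"dx":-0.05,"dy":-0.008,"dz":0,"ax":0,"ay":0,"az":0,"jaw":1},{"dx":-0.05,"dy":-0.009,"dz":0,"ax":0,"ay":0,"az":0,"jaw":1},{"dx":-0.04,"dy":-0.008,"dz":0,"ax":0,"ay":0,"az":0,"jaw":1},{"dx":0,"dy":0,"dz":0,"ax":0,"ay":0,"az":0,"jaw":1},{"dx":0,"dy":0,"dz":0,"ax":0,"ay":0,"az":0,"jaw":1},{"dx":0,"dy":0,"dz":0,"ax":0,"ay":0,"az":0,"jaw":1}]'
python3 - <<'E'
from h import *
s=save('side','s14.png')
p=observe()['ee_pos'];d=np.hypot(p[0]-.6664,p[1]-.1271);print(2*np.arcsin(d/.174))
for c in('side',):
    for q,z in dict(roller=.126,jar_center=.145).items():
        for r in mark_of(c,q)[:1]: print(c,q,np.round(r['point'],1),r['confidence'],atz(c,r['point'],z))
x=s[170:240,290:370];cv2.imwrite('pics/a14.png',np.clip(1.4*cv2.resize(x,(800,600),interpolation=3)[:,:,::-1].astype(float),0,255).astype('uint8'))
E
```

```text
time: 26.15
ee_pos: [0.584, 0.1531, 0.1894]
eef_rot: [-1.572, -0.001, 0.899]
wrist_force: [7.1, 0.9, 0.2]
opening: 0.0136
1.0395792898343537
side roller [219.9 331. ] 0.68 [0.5432773  0.12280748 0.126     ]
side jar_center [214.2 341.6] 0.89 [0.51795828 0.10997668 0.145     ]
```

View pics/a14.png

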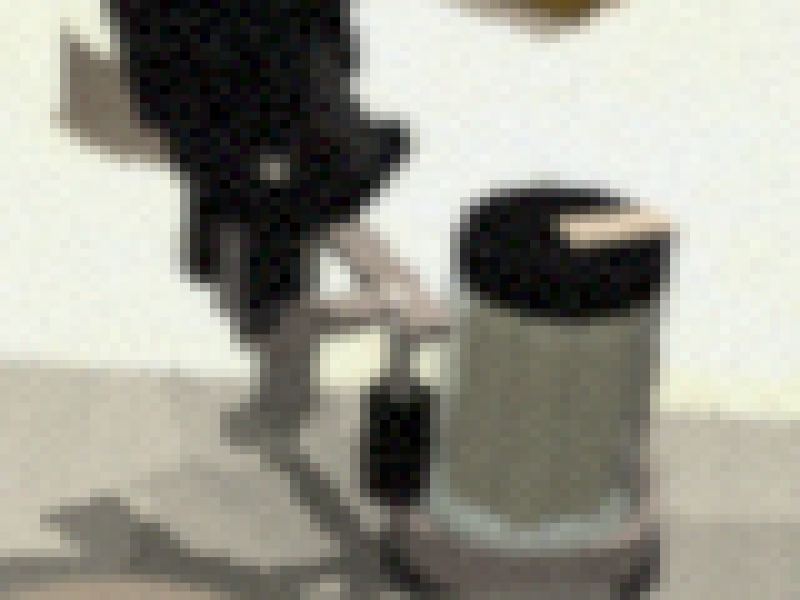

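```bash
python3 -m pendant '[{"dx":0.015,"dy":0,"dz":0,"ax":0,"ay":0,"az":0,"jaw":1},{"dx":0,"dy":0,"dz":0,"ax":0,"ay":0,"az":0,"jaw":1},{"dx":0,"dy":0,"dz":0,"ax":0,"ay":0,"az":0,"jaw":0.6},{"dx":0,"dy":0,"dz":0,"ax":0,"ay":0,"az":0,"jaw":0.4},{"dx":0,"dy":0,"dz":0,"ax":0,"ay":0,"az":0,"jaw":0.2},{"dx":0,"dy":0,"dz":0,"ax":0,"ay":0,"az":0,"jaw":0},{"dx":0,"dy":0,"dz":0,"ax":0,"ay":0,"az":0,"jaw":0},{"dx":0,"dy":0,"dz":0,"ax":0,"ay":0,"az":0,"jaw":0}]'
python3 - <<'E'
from h import *
s=save('side','s15.png')
for c in('side',):
    for q,z in dict(roller=.126,jar_center=.145).items():
        for r in mark_of(c,q)[:1]: print(c,q,np.round(r['point'],1),r['confidence'],atz(c,r['point'],z))
x=s[170:240,290:370];cv2.imwrite('pics/a15.png',np.clip(1.4*cv2.resize(x,(800,600),interpolation=3)[:,:,::-1].astype(float),0,255).astype('uint8'))
E
```

```text
time: 27.3
ee_pos: [0.5839, 0.1531, 0.1893]
eef_rot: [-1.571, 0.0, 0.9]
wrist_force: [-0.3, 0.0, 0.9]
opening: 0.0428
side roller [218.4 328.5] 0.64 [0.55200005 0.11951331 0.126     ]
side jar_center [214.5 340.3] 0.76 [0.52074223 0.11268408 0.145     ]
```

View pics/a15.png

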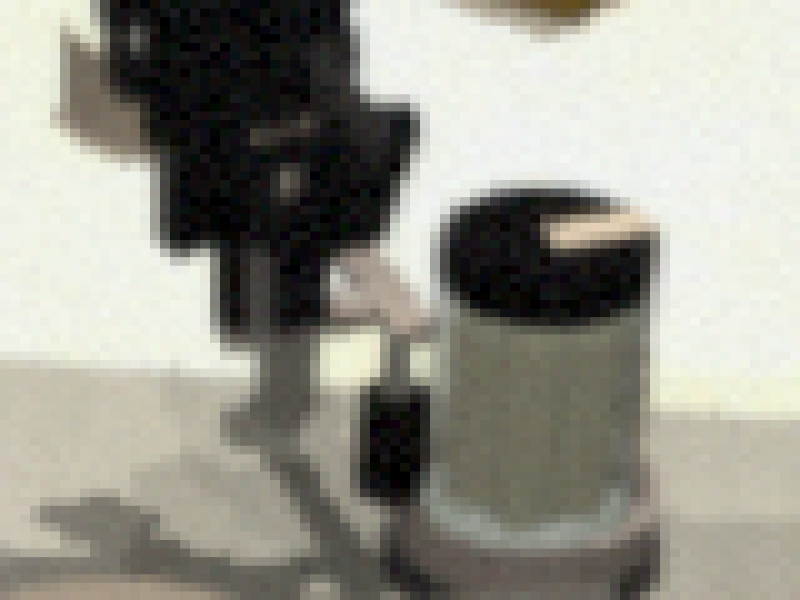

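```bash
python3 -m pendant '[{"dx":0,"dy":0,"dz":0.1,"ax":0,"ay":0,"az":0,"jaw":0},{"dx":0,"dy":0,"dz":0.3,"ax":0,"ay":0,"az":0,"jaw":0},{"dx":0,"dy":0,"dz":0.5,"ax":0,"ay":0,"az":0,"jaw":0},{"dx":0,"dy":0,"dz":0.5,"ax":0,"ay":0,"az":0,"jaw":0},{"dx":0,"dy":-0.6,"dz":0.2,"ax":0,"ay":0,"az":0,"jaw":0},{"dx":0,"dy":-0.9,"dz":0,"ax":0,"ay":0,"az":0,"jaw":0},{"dx":0,"dy":-0.9,"dz":0,"ax":0,"ay":0,"az":0,"jaw":0},{"dx":0,"dy":-0.9,"dz":0,"ax":0,"ay":0,"az":0,"jaw":0}]'
python3 -m pendant '[{"dx":0,"dy":-0.7,"dz":0,"ax":0,"ay":0,"az":0,"jaw":0},{"dx":0,"dy":-0.5,"dz":0,"ax":0,"ay":0,"az":0,"jaw":0},{"dx":0,"dy":0,"dz":0,"ax":0,"ay":0,"az":0,"jaw":0},{"dx":0,"dy":0,"dz":0,"ax":0,"ay":0,"az":0,"jaw":0},{"dx":0,"dy":0,"dz":0,"ax":0,"ay":0,"az":0,"jaw":0},{"dx":0,"dy":0,"dz":0,"ax":0,"ay":0,"az":0,"jaw":0},{"dx":0,"dy":0,"dz":0,"ax":0,"ay":0,"az":0,"jaw":0},{"dx":0,"dy":0,"dz":0,"ax":0,"ay":0,"az":0,"jaw":0}]'
cat > chk.py <<'E'
import sys
from h import *
n=sys.argv[1]
for c in('side','top'):
    save(c,f'{c[0]}{n}.png')
    for q,z in dict(roller=.126,jar_center=.145,swing_handle=.201).items():
        for r in mark_of(c,q)[:1]: print(c,q,np.round(r['point'],1),r['confidence'],atz(c,r['point'],z))
    I=cv2.imread(f'pics/{c[0]}{n}.png'); r0,c0=(170,270) if c=='top' else (165,290)
    f=8; o=np.clip(1.4*cv2.resize(I[r0:r0+75,c0:c0+80],None,fx=f,fy=f,interpolation=3).astype(float),0,255).astype('uint8')
    def d(p,r,z,col):
        a=np.linspace(0,2*np.pi,40); q=proj(c,np.stack([p[0]+r*np.cos(a),p[1]+r*np.sin(a),0*a+z],1)); q=np.stack([(q[:,1]-c0+.5)*f,(q[:,0]-r0+.5)*f],1)
        cv2.polylines(o,[np.round(q).astype(int).reshape(-1,1,2)],False,col,1)
    J=(.5155,.107);d(J,.029,.200,(0,255,255));d(J,.03,.0965,(255,0,255)); 
    cv2.imwrite(f'pics/o{n}{c}.png',o)
E
python3 chk.py 16
```

```text
time: 28.45
ee_pos: [0.5838, -0.0465, 0.286]
eef_rot: [-1.572, -0.001, 0.9]
wrist_force: [1.1, 0.4, 1.3]
opening: 0.0426
time: 29.45
ee_pos: [0.5839, -0.1166, 0.2853]
eef_rot: [-1.571, 0.0, 0.9]
wrist_force: [-0.1, -0.5, -0.1]
opening: 0.0428
side roller [220.4 326.1] 0.42 [0.55478472 0.13038771 0.126     ]
side jar_center [214.1 339.3] 0.9 [0.52385949 0.11215709 0.145     ]
side swing_handle [201.2 317.1] 0.92 [0.57399509 0.15259672 0.201     ]
top jar_center [223.5 308. ] 0.6 [0.51526477 0.10691662 0.145     ]
top swing_handle [197.6 291.7] 0.7 [0.57500422 0.14775886 0.201     ]
```

View pics/o16top.png

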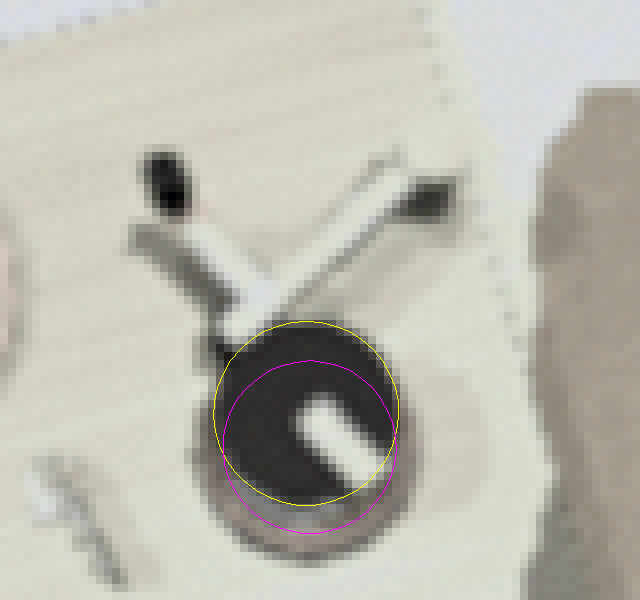

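View pics/o16side.png

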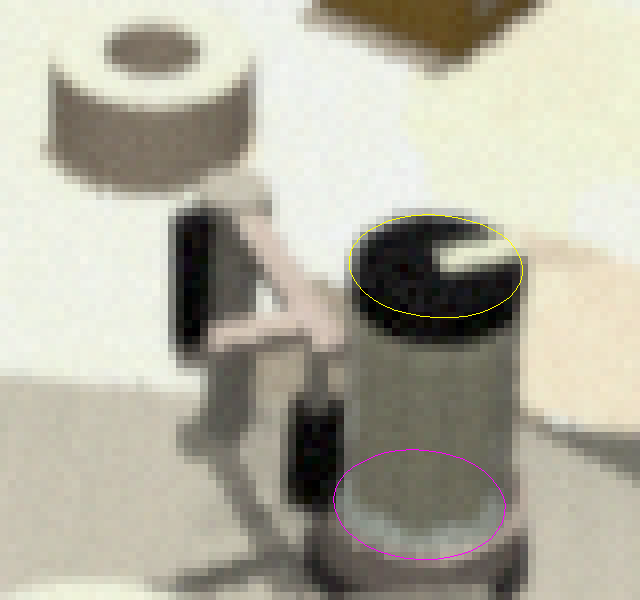

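Run:
```python
import cv2,numpy as np
for c,reg in(('t',dict(lid=(208,234,296,324),rollctl=(190,225,235,265))),('s',dict(lid=(191,207,333,357),body=(208,222,336,354),foot=(223,232,330,358),cupstand=(232,250,328,360)))):
    A=cv2.imread(f'pics/{c}8.png',0).astype(np.float32);B=cv2.imread(f'pics/{c}16.png',0).astype(np.float32)
    for n,(r0,r1,c0,c1) in reg.items():
        t=B[r0:r1,c0:c1]; f=8
        T=cv2.resize(t,None,fx=f,fy=f,interpolation=3);S=cv2.resize(A[r0-5:r1+5,c0-5:c1+5],None,fx=f,fy=f,interpolation=3)
        m=cv2.matchTemplate(S,T,cv2.TM_CCOEFF_NORMED);_,v,_,l=cv2.minMaxLoc(m)
        print(c,n,'shift B-A (col,row) px',-(l[0]/f-5),-(l[1]/f-5),round(v,3))
```

```text
t lid shift B-A (col,row) px -0.0 -0.0 0.943
t rollctl shift B-A (col,row) px -0.0 -0.0 1.0
s lid shift B-A (col,row) px 1.0 -0.0 0.976
s body shift B-A (col,row) px 1.0 -0.0 0.814
s foot shift B-A (col,row) px -0.0 -1.0 0.599
s cupstand shift B-A (col,row) px -0.0 -0.0 0.988
```

Run:
```python
from h import *
B=cv2.imread('pics/s16.png').astype(int)
for r in(216,219,222): print(r,B[r,320:362].sum(1)//3)
# predicted columns for row~ at z: jar axis at z .126..; roller at 40 mm
J=np.array([.5155,.107]);
for dist in(.04,.044,.048):
    R=J+dist*np.array([.77,.64])
    print(dist,proj('side',[[*R,.126],[*J,.126]]).round(2))
right=np.array([-.923,-.385])
print(proj('side',[[*(R+.01*right),.126],[*(R-.01*right),.126],[*(J+.03*right),.126],[*(J-.03*right),.126]]).round(2))
```

```text
216 [ 60  81 101 111 118 101  55  25  33  45  39  24  30  80  86  74  72  75
  75  71  69  74  72  76  75  69  74  74  74  72  71  68  66  67  81 111
 134 141 156 159 159 158]
219 [ 94 113 117 115 120  85  38   8   5   9   8   9  34  79  81  68  73  76
  74  74  74  72  74  75  76  71  72  75  75  74  69  73  71  73 105 126
 125 111 105  92  92  84]
222 [111 117 118 118 116  79  34   5   5   3   6   6  27  67  72  69  71  74
  72  75  69  72  74  75  74  69  72  73  73  72  71  75  73  81 116 129
 132 129 131 132 131 128]
0.04 [[221.67 328.67]
 [219.22 342.44]]
0.044 [[221.91 327.28]
 [219.22 342.44]]
0.048 [[222.16 325.89]
 [219.22 342.44]]
[[222.23 329.54]
 [222.1  322.24]
 [219.41 353.29]
 [219.02 331.59]]
```

Run:
```python
from h import *
def edge(I,r,lo,hi):  # right edge of jar, subpixel
    v=I[r,lo:hi]; t=95
    for i in range(len(v)-1):
        if v[i]<t<=v[i+1]: return lo+i+(t-v[i])/(v[i+1]-v[i])
for n in('s8','s14','s15','s16'):
    I=cv2.imread(f'pics/{n}.png').astype(float).mean(2)
    print(n,[(r,round(edge(I,r,347,360) or 0,2)) for r in (198,201,204,208,211,214,217,220,222,224)])
r=observe();print(r['time'],r['wrist_force'])
for c in('side','top'):
  for q in('tin','spare_roll','lid_tray'):
    for m in mark_of(c,q)[:1]: print(c,q,m['point'],atz(c,m['point'],0))
J=np.array([.5155,.107])
for tilt in (0,.035):
  print([proj('side',[[J[0]+.03*-.923-tilt*.77*z,J[1]+.03*-.385-tilt*.64*z,.09+z]]).round(2)[0].tolist() for z in(.02,.06,.1)])
```

```text
s8 [(198, np.float64(354.49)), (201, np.float64(354.4)), (204, np.float64(354.08)), (208, np.float64(353.45)), (211, np.float64(353.3)), (214, np.float64(353.33)), (217, np.float64(353.44)), (220, 0), (222, 0), (224, 0)]
s14 [(198, np.float64(356.53)), (201, np.float64(356.35)), (204, np.float64(355.66)), (208, np.float64(355.09)), (211, np.float64(355.06)), (214, np.float64(354.73)), (217, np.float64(354.38)), (220, np.float64(354.23)), (222, np.float64(353.91)), (224, np.float64(354.21))]
s15 [(198, np.float64(355.14)), (201, np.float64(354.9)), (204, np.float64(354.49)), (208, np.float64(354.06)), (211, np.float64(354.11)), (214, np.float64(353.88)), (217, np.float64(353.65)), (220, np.float64(353.65)), (222, np.float64(353.47)), (224, np.float64(354.13))]
s16 [(198, np.float64(355.22)), (201, np.float64(355.03)), (204, np.float64(354.56)), (208, np.float64(354.07)), (211, np.float64(354.15)), (214, np.float64(354.06)), (217, np.float64(354.55)), (220, np.float64(353.6)), (222, np.float64(353.4)), (224, np.float64(354.1))]
29.85 [ 0.07583741 -0.61234809  0.42252154]
side tin [163.7, 347.7] [ 0.66132444 -0.36453804  0.        ]
side spare_roll [177.5, 307.1] [ 0.76301663 -0.21486461  0.        ]
side lid_tray [372.3, 259.9] [0.54287666 0.54657375 0.        ]
top spare_roll [155.3, 406.1] [ 0.74562344 -0.19812397  0.        ]
top lid_tray [221.9, 160.5] [0.53510087 0.55486047 0.        ]
[[223.88, 352.9], [212.57, 353.89], [200.83, 354.92]]
[[223.84, 353.13], [212.45, 354.61], [200.62, 356.14]]
```

```bash
python3 -c "
from rig import *
print(close_job())"
```

```text
the job is handed in; nothing more can be done
None
```

The jar stands fully home in the turntable cup and is let go. The roller arm is swung round with its roller resting against the jar and its handle let go. I handed the job in at about 30 s, with the arm clear of everything.

**Jar:** I turned it about 200° and lowered it. It reached the floor at the height for a notch over the key. A further turn met a reaction of about 5.6 N and 0.18 N m, in the direction the key would push. In the side picture after release, the lid matched the height of a jar standing home. After the roller came up, the jar had shifted about 0.65 pixel (roughly 2 mm, within the cup's play) with no added lean.

**Roller:** The side view gives about 41 mm between the axes, at best good to 2 mm, with no visible gap. The networks did not find the roller in the last top picture, so this rests on the side view alone. Their own side marks were looser, and a straight reading of them would come out smaller.

**Not as gentle as wanted:** While I swung the arm in, the force at the handle briefly reached about 7 N and the jar leaned by a pixel or two. I eased off and let go, and the jar came back to standing straight.

**Bystanders:** The lid tray marks moved by no more than about 5 mm between readings. The spare roll's top mark stayed within 5 mm, but its side marks disagreed by about 85 mm. The tin's side mark shifted about 21 mm, and the tin was hidden from the top camera at the end. I read the spare-roll and tin differences as network error, since the arm never came near either, but I did not confirm that.

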